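# Spray-clean the connector housings and sort them into stock

## Robot

A 6-joint arm with a two-finger parallel gripper is mounted at the origin on the work surface. World frame = base frame: x ahead of the robot, y to its left, z up, the work surface at z = 0. Lengths are in m, angles in degrees, forces in N, time in s.
With the tool pointing down it reaches from about 0.35 to 0.8 m from the base axis. Payload 7.3 kg.
Tool frame: the origin (TCP) lies midway between the tips of the shut fingers; the grasp point (between the pads) lies arm.pinch_z behind it (arm.pinch_z is the distance from the TCP to the grasp point, in m); z points along the fingers, y is the direction in which the jaws open and shut (so a half turn about z gives the same grasp; the last joint's range is limited). The gripper opens to 85 mm and grips with 20 to 120 N. Pads are 22 mm wide; open, the fingers measure 114 mm over their backs; the gripper's body (76 mm by 85 mm) begins 54 mm behind the grasp point. The pads swing forward as they close: fully open they stand 13 mm farther back than shut.
Start: joints at [-85.027, 19.595, 87.324, -0, 73.075, -8.365], TCP at [0.121, -0.511, 0.231] pointing down, gripper open.
Joint ranges: [-145.02, 145.02], [-44.19, 115.74], [2.07, 154.8], [-57.11, 237.11], [16.16, 152.29], [-177.93, 177.93]. Speed limits (degrees/s): [147.25, 147.25, 180, 180, 180, 180].

## Interface

Orientations are given as a 3x3 rotation matrix whose columns are the frame's x, y, z axes.
In Python, from station import sensors, vision, finish_job, arm gives the robot as it stands.
- The arm moves only by the tool carry_out, never from a script. Its argument "increments" is a list of rows, each a list of 3 entries, a list of its own where there are three numbers: the finger opening in mm, from 0 to 85.4, then the shift along the tool's x, y, z in units of 5 cm (1.0 is 5 cm), then the turn, a rotation vector about the tool's x, y, z in units of pi/4 rad (1.0 is pi/4 rad). A call has 1 to 8 rows; each row shifts and turns the commanded pose from where the row before left it, along the tool's axes as they then stand; what a row does not reach is not made up. A row lasts 1/10 s, in which the tool goes at most 50 mm and 8.59 degrees, less where a joint would pass 70% of its speed; a pose out of reach is approached as far as the arm can. A call with a number of a shift or a turn outside -1 to 1 is refused whole. A call with a gripper value outside its range is refused whole. The fingers move at their own pace and stop on an object; the grip force is fixed at half the most. Time passes only in rows, so rows that do not move let the fingers close. It gives the time, the measured TCP pose, the force and the opening at its end, in the units of the state.
- sensors.get_state(): the state, without advancing time (a new reading comes with each control period).
- vision.grab_frame(name): name is "scene" or "side" or "wrist"; returns a dict with "image" (400x640x3 uint8, red, green, blue), "fx", "fy", "cx", "cy" (pixels), "dist" ([k1, k2, p1, p2, k3] as OpenCV has them; the pictures are not rectified), "T" (4x4, takes a point from camera to world coordinates); the wrist camera has in their place "mount" (4x4, takes a point from camera to tool coordinates, whose origin is the TCP and whose axes are the flange's). Camera axes: x right, y down, z forward; pixel columns grow to the right and rows downward; lengths in m; the calibration is good to about 2 mm. A picture is of the moment at which its call begins: read the wrist's pose just before it. There is no depth.
- finish_job(): hands the job in, once; it reports no verdict.
The state is a dict: "clock": time; "joints": joint angles; "dq": joint speeds; "joint_efforts": joint torques, N m; "eef_pos": TCP position; "tool_rot": TCP orientation; "force": force on the tool from outside, world axes, zero at the start; "moment": the same for the moment, N m; "opening": finger opening in m.
Only numpy, scipy, OpenCV 4.12 (cv2) and the standard library are available. Lean on these libraries where they do the work, as an engineer would, in place of code of your own. Each camera call takes 0.05 s, during which the arm holds its last target.

## Task

Put all the red and blue connector housings from the bench into the drip tray in front of the contact-cleaner can, and when every one is in the tray press the can's cap fully down and let it spring back up; never spray while a housing is still lying elsewhere. Then take them out and sort them, red ones into the red bin and blue ones into the blue bin, and leave the other things on the bench where they are.

Things in the scene. Friction and masses are not known exactly. Their poses are not given: they have to be found in the camera images.
- red1: red plastic power-connector housing, a block 52 mm (its x) by 28 mm (its y) by 30 mm (its z), 40 g, lying on the bench at the start; origin at the centre of its underside. None if absent
- blue1: blue plastic power-connector housing, a block 52 mm (its x) by 28 mm (its y) by 30 mm (its z), 40 g, lying on the bench at the start; origin at the centre of its underside. None if absent
- red2: red plastic power-connector housing, a block 52 mm (its x) by 28 mm (its y) by 30 mm (its z), 40 g, lying on the bench at the start; origin at the centre of its underside. None if absent
- blue2: blue plastic power-connector housing, a block 52 mm (its x) by 28 mm (its y) by 30 mm (its z), 40 g, lying on the bench at the start; origin at the centre of its underside. None if absent
- red3: red plastic power-connector housing, a block 52 mm (its x) by 28 mm (its y) by 30 mm (its z), 40 g, lying on the bench at the start; origin at the centre of its underside. None if absent
- blue3: blue plastic power-connector housing, a block 52 mm (its x) by 28 mm (its y) by 30 mm (its z), 40 g, lying on the bench at the start; origin at the centre of its underside. None if absent
- tray: fixed flat metal drip tray with dark stripes, 160 mm (its x) by 186 mm (its y); floor 4 mm above the bench, rim 4 mm wide and 8 mm above the bench; origin at the centre of its underside; the spray can stands beyond its +x side
- can: fixed white spray can of contact cleaner with a yellow band, 62 mm across (clamp foot 90 mm), shoulder 120 mm above the bench, sprung cap above it; origin under its axis, z up
- cap (a joint): travel of the white sprung cap on top of the can (36 mm across, 20 mm tall): 0 up, 0.007 m fully down; takes about 4 N to start and 10 N to hold fully down
- cap_top (a point): centre of the flat top of that cap, 150 mm above the bench when up; moves down with it
- red_bin: fixed red open stock bin, outside 128 mm (its x) by 200 mm (its y) by 50 mm tall, walls and floor 4 mm, pale grey floor; origin at the centre of its underside
- blue_bin: fixed blue open stock bin, same size as the red one; origin at the centre of its underside
- spool: solder spool, 60 mm across, 45 mm tall, aluminium coloured; origin under its centre; a bystander
- tape: yellow tape roll lying flat, 70 mm across, 20 mm tall; origin under its centre; a bystander
- meter: yellow multimeter lying flat, 180 x 85 x 40 mm, long along its x; origin under its centre; a bystander
- flux: small amber flux bottle, 36 mm across, 75 mm tall; origin under its centre; a bystander
- driver: screwdriver with orange handle, 170 mm long, lying along its x; origin under it; a bystander
- brush_block: wooden stick, 90 x 22 x 16 mm, lying along its x; origin under its centre; a bystander
Mind the look-alikes: they are no part of the job. What is shaped like the blue_bin but green or pink is not meant.

How it is judged:
By the outcome, as a careful person would: the job done as asked, in the order asked, and still so for the second after the job is handed in, with the robot touching nothing.
Of red1, blue1, red2, blue2, red3, blue3 only 3 to 5 are there at a start; the rules pass over those that are not, and their reading is None.
At some moment in a run one of red1, blue1, red2, blue2, red3, blue3 may be knocked a few centimetres aside while the robot is not near it.
Once in a run the grip may slacken for a moment while it holds something.
It also fails if it takes over 210 s, if anything falls off the work surface, if the arm or the gripper's body presses on something with over 40 N, if the wrist force passes 120 N, or if a joint passes its speed limit or range.

## Working session

There is one attempt and no reset: what is moved stays moved. The work goes in short steps, Python scripts to look and compute and a tool call to move; the robot and the scene stay as the last step left them, time stands still between calls to the robot, and variables do not carry over. Pictures are saved under pics/ and viewed, and the job is handed in when it is done.

Besides the shell and the picture viewer there is one more tool, called after "Call:" in YAML: its name, and indented under it one key for each argument. carry_out: Moves the arm, as the interface text tells. Shifts and turns lie within -1 to 1; 1 stands for 5 cm of shift or pi/4 rad of turn. Its arguments: {"type":"object","properties":{"increments":{"type":"array"}},"required":["increments"]}

```bash
ls; mkdir -p pics; cat > h.py <<'E'
import numpy as np, cv2
from station import sensors, vision, finish_job, arm
def save(f,n,crop=None,s=1):
    im=f["image"][:,:,::-1]
    if crop: x0,y0,x1,y1=crop; im=im[y0:y1,x0:x1]
    if s!=1: im=cv2.resize(im,None,fx=s,fy=s,interpolation=cv2.INTER_CUBIC)
    cv2.imwrite("pics/"+n+".png",im)
def Tof(f,st=None):
    if "T" in f: return np.array(f["T"])
    T=np.eye(4);T[:3,:3]=st["tool_rot"];T[:3,3]=st["eef_pos"]
    return T@np.array(f["mount"])
def K(f): return np.array([[f["fx"],0,f["cx"]],[0,f["fy"],f["cy"]],[0,0,1.]])
def ray(f,uv,T):
    uv=np.array(uv,float).reshape(-1,1,2)
    n=cv2.undistortPoints(uv,K(f),np.array(f["dist"],float)).reshape(-1,2)
    d=np.c_[n,np.ones(len(n))]@T[:3,:3].T
    return T[:3,3],d
def plane(f,uv,z,T):
    o,d=ray(f,uv,T); t=(z-o[2])/d[:,2]
    return o+t[:,None]*d
def proj(f,p,T):
    Ti=np.linalg.inv(T)
    r,_=cv2.Rodrigues(Ti[:3,:3])
    return cv2.projectPoints(np.array(p,float).reshape(-1,1,3),r,Ti[:3,3],K(f),np.array(f["dist"],float))[0].reshape(-1,2)
E
python3 - <<'E'
from h import *
st=sensors.get_state()
print({k:np.round(v,3).tolist() for k,v in st.items()}, arm.pinch_z)
for n in["scene","side","wrist"]:
    st=sensors.get_state()
    f=vision.grab_frame(n); save(f,n+"0"); print(n,np.round(Tof(f,st),3).tolist(),f["fx"])
    if n=="wrist": print(np.round(f["mount"],4))
E
```

```text
pics
{'clock': 0.0, 'joints': [-85.028, 19.637, 87.378, -0.002, 73.075, -8.364], 'dq': [-0.044, -0.074, -0.019, 0.011, -0.054, -0.04], 'joint_efforts': [0.0, -43.368, -24.601, -0.0, 0.008, 0.0], 'eef_pos': [0.121, -0.51, 0.231], 'tool_rot': [[0.973, 0.231, -0.0], [0.231, -0.973, 0.002], [0.0, -0.002, -1.0]], 'force': [-0.05, 0.016, -0.842], 'moment': [-0.001, -0.037, -0.019], 'opening': 0.085} 0.0187
scene [[0.682, 0.417, -0.601, 1.306], [0.731, -0.397, 0.555, -0.66], [-0.007, -0.818, -0.576, 0.925], [0.0, 0.0, 0.0, 1.0]] 479.5799557553248
side [[-0.588, 0.541, -0.601, 1.182], [0.809, 0.397, -0.434, 0.629], [0.004, -0.741, -0.671, 0.893], [0.0, 0.0, 0.0, 1.0]] 401.12058599506315
wrist [[0.23, -0.933, -0.276, 0.192], [-0.973, -0.221, -0.064, -0.493], [-0.001, 0.283, -0.959, 0.373], [0.0, 0.0, 0.0, 1.0]] 299.8687471182789
[[-9.000e-04 -9.591e-01 -2.830e-01  7.290e-02]
 [ 1.000e+00 -9.000e-04  0.000e+00 -9.000e-04]
 [-3.000e-04 -2.830e-01  9.591e-01 -1.426e-01]
 [ 0.000e+00  0.000e+00  0.000e+00  1.000e+00]]
```

View pics/scene0.png

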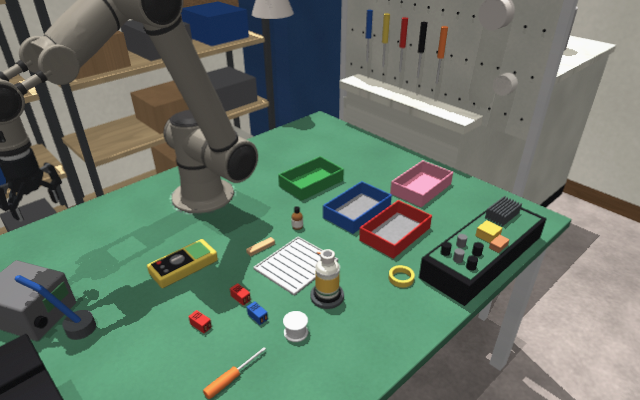

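View pics/side0.png

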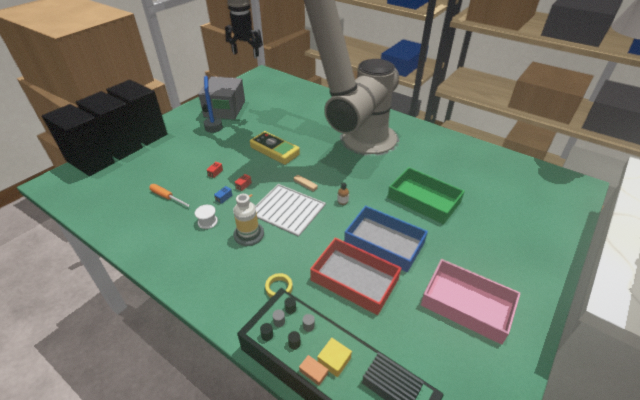

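View pics/wrist0.png

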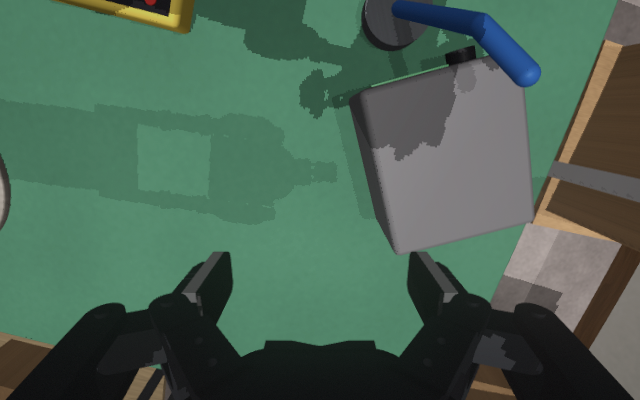

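The scene picture shows two red housings at (200,322) and (240,294) and one blue at (257,313). Side shows red at (215,170) and (243,182) and blue at (223,194). Next I'll crop both views and search the bench for hidden ones.

```bash
cat >> h.py <<'E'
def blobs(f,col,T,z=0.015,amin=25):
    hsv=cv2.cvtColor(f["image"],cv2.COLOR_RGB2HSV); H,S,V=cv2.split(hsv)
    if col=="red": m=((H<6)|(H>172))&(S>150)&(V>60)
    else: m=(H>103)&(H<125)&(S>130)&(V>50)
    m=m.astype(np.uint8)
    n,l,s,c=cv2.connectedComponentsWithStats(m)
    out=[]
    for i in range(1,n):
        if s[i,4]>=amin:
            p=plane(f,c[i],z,T)[0]
            if -0.7<p[1]<0.9 and 0.15<p[0]<1.1: out.append((col,np.round(c[i]).tolist(),int(s[i,4]),np.round(p,3).tolist()))
    return out
E
python3 - <<'E'
from h import *
for n in["scene","side"]:
    f=vision.grab_frame(n);T=Tof(f)
    for c in("red","blue"):
        for b in blobs(f,c,T): print(n,*b)
    if n=="scene": save(f,"sceneA",(140,200,440,390),2.6)
    else: save(f,"sideA",(130,110,430,300),2.6)
E
```

```text
scene red [394.0, 228.0] 1639 [0.596, 0.324, 0.015]
scene red [239.0, 293.0] 251 [0.495, -0.194, 0.015]
scene red [199.0, 321.0] 282 [0.504, -0.323, 0.015]
scene blue [356.0, 206.0] 1406 [0.429, 0.326, 0.015]
scene blue [49.0, 297.0] 548 [0.161, -0.57, 0.015]
scene blue [256.0, 312.0] 270 [0.579, -0.201, 0.015]
side red [214.0, 167.0] 69 [0.502, -0.336, 0.015]
side red [240.0, 181.0] 42 [0.502, -0.207, 0.015]
side red [389.0, 285.0] 75 [0.574, 0.404, 0.015]
side blue [222.0, 192.0] 96 [0.577, -0.215, 0.015]
side blue [393.0, 227.0] 258 [0.385, 0.312, 0.015]
```

View pics/sceneA.png

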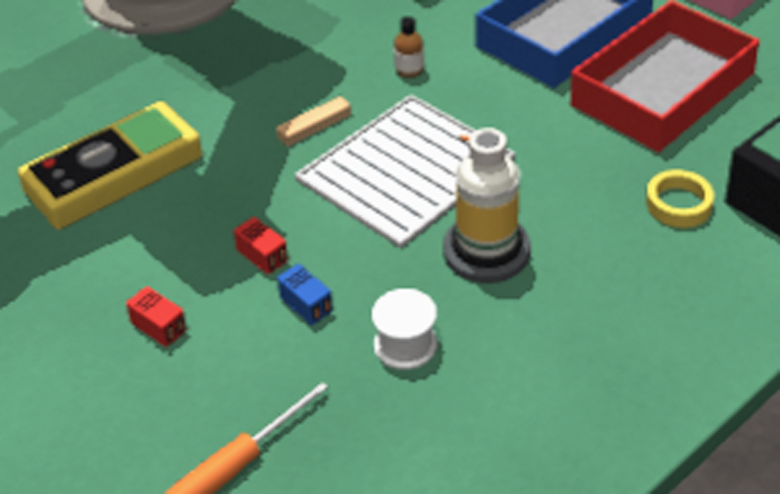

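View pics/sideA.png

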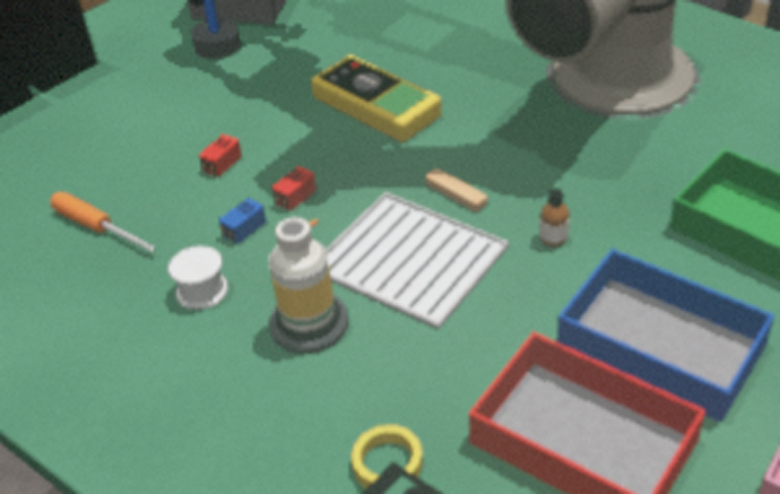

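```bash
python3 - <<'E'
from h import *
f=vision.grab_frame("scene");T=Tof(f)
c=lambda L:[(a/2.6+140,b/2.6+200) for a,b in L]
print("tray L,T,B",plane(f,c([(297,178),(412,97),(402,245)]),.008,T).round(3))
print("cap",plane(f,c([(488,137)]),.15,T).round(3))
print("flux,spool,tape,brush",plane(f,c([(408,22)]),.075,T).round(3),plane(f,c([(404,312)]),.045,T).round(3))
print("red rim",plane(f,c([(672,3),(757,43),(660,150-33),(573,75)]),.05,T).round(3))
print("meter",plane(f,c([(110,160)]),.04,T).round(3))
save(f,"sceneB",(300,140,460,270),4.8)
f=vision.grab_frame("side");T=Tof(f)
d=lambda L:[(a/2.6+130,b/2.6+110) for a,b in L]
print("tray",plane(f,d([(388,194),(507,243),(437,324)]),.008,T).round(3))
print("cap",plane(f,d([(294,228)]),.15,T).round(3))
print("red rim",plane(f,d([(536,336),(703,410),(632,494-22),(472,413)]),.05,T).round(3))
print("blue rim",plane(f,d([(615,254),(771,324),(714,391),(561,322)]),.05,T).round(3))
save(f,"sideB",(300,150,460,320),3.5)
E
```

```text
tray L,T,B [[ 0.437 -0.102  0.008]
 [ 0.417  0.083  0.008]
 [ 0.593 -0.085  0.008]]
cap [[ 0.651 -0.02   0.15 ]]
flux,spool,tape,brush [[0.37  0.12  0.075]] [[ 0.688 -0.163  0.045]]
red rim [[0.539 0.409 0.05 ]
 [0.663 0.416 0.05 ]
 [0.673 0.224 0.05 ]
 [0.555 0.211 0.05 ]]
meter [[ 0.306 -0.25   0.04 ]]
tray [[ 0.432 -0.096  0.008]
 [ 0.415  0.084  0.008]
 [ 0.572  0.098  0.008]]
cap [[ 0.652 -0.023  0.15 ]]
red rim [[0.552 0.22  0.05 ]
 [0.534 0.412 0.05 ]
 [0.639 0.392 0.05 ]
 [0.674 0.227 0.05 ]]
blue rim [[0.393 0.222 0.05 ]
 [0.386 0.416 0.05 ]
 [0.506 0.409 0.05 ]
 [0.519 0.231 0.05 ]]
```

View pics/sceneB.png

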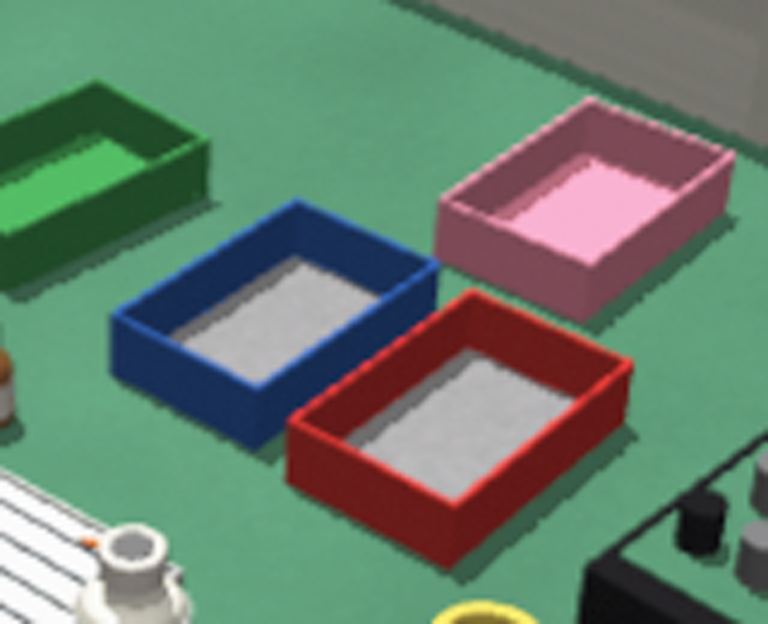

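View pics/sideB.png

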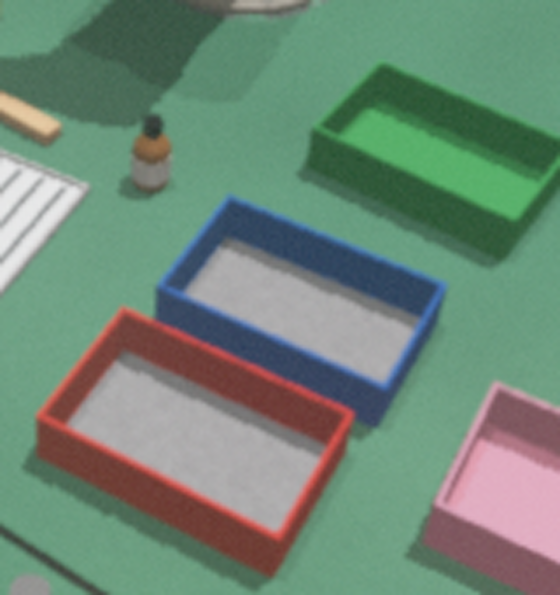

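```bash
cat >> h.py <<'E'
def wrap(a,p): return (a+p/2)%p-p/2
def plan(pos,jaw=None,note=""):
    """pos target TCP; jaw = world yaw(deg) of tool y axis (mod 180)"""
    st=sensors.get_state();R=np.array(st["tool_rot"]);p=np.array(st["eef_pos"])
    # tilt fix
    z=R[:,2]; 
    out={}
    if jaw is not None:
        cur=np.degrees(np.arctan2(R[1,1],R[0,1])); d=wrap(jaw-cur,180)  # world yaw change
        tz=-d/45
        j6=st["joints"][5]; out["turn_z"]=round(tz,3); out["deg"]=round(d,1); out["j6"]=round(j6,1)
        c,s=np.cos(np.radians(d)),np.sin(np.radians(d))
        R2=np.array([[c,-s,0],[s,c,0],[0,0,1]])@R
    else: R2=R
    dl=np.array(pos)-p
    tv=np.cross(z,[0,0,-1.]); out["tilt"]=np.round(R.T@tv/(np.pi/4),3).tolist()
    print(note,out,"shift-noturn",np.round(R.T@dl/0.05,2).tolist(),"shift-after-turn",np.round(R2.T@dl/0.05,2).tolist())
def stat():
    st=sensors.get_state();R=np.array(st["tool_rot"])
    print(round(st["clock"],2),np.round(st["eef_pos"],4),"jaw",round(np.degrees(np.arctan2(R[1,1],R[0,1])),1),"F",np.round(st["force"],1),"op",round(st["opening"],4),np.round(st["joints"],0))
E
```

Call:
carry_out:
  increments:
    - [85, [0.4, -0.16, 0], [0, 0, 0]]
    - [85, [0.8, -0.32, 0], [0, 0, 0]]
    - [85, [0.8, -0.32, 0], [0, 0, 0]]
    - [85, [0.8, -0.32, 0], [0, 0, 0]]
    - [85, [0.8, -0.32, 0], [0, 0, 0]]
    - [85, [0.8, -0.32, 0], [0, 0, 0]]
    - [85, [0.8, -0.32, 0], [0, 0, 0]]
    - [85, [0.8, -0.32, 0], [0, 0, 0]]

```text
clock: 1.15
eef_pos: [0.3866, -0.3237, 0.2314]
tool_rot: [[0.973, 0.231, 0.0], [0.231, -0.973, -0.0], [0.0, 0.0, -1.0]]
force: [0.2, -0.6, 0.2]
opening: 0.0852
```

```bash
python3 - <<'E'
from h import *
stat(); plan([0.53,-0.2,0.26],-90)
E
```

```text
1.15 [ 0.3866 -0.3237  0.2314] jaw -76.7 F [ 0.2 -0.6  0.2] op 0.0852 [-49.  17.  91.  -0.  72.  28.]
 {'turn_z': np.float64(0.296), 'deg': np.float64(-13.3), 'j6': np.float64(28.0), 'tilt': [0.001, -0.0, -0.0]} shift-noturn [3.36, -1.74, -0.57] shift-after-turn [2.87, -2.47, -0.57]
```

Call:
carry_out:
  increments:
    - [85, [0, 0, 0], [0, 0, 0.148]]
    - [85, [0, 0, 0], [0, 0, 0.148]]
    - [85, [0.57, -0.49, -0.11], [0, 0, 0]]
    - [85, [0.57, -0.49, -0.11], [0, 0, 0]]
    - [85, [0.57, -0.49, -0.11], [0, 0, 0]]
    - [85, [0.57, -0.49, -0.11], [0, 0, 0]]
    - [85, [0.57, -0.49, -0.11], [0, 0, 0]]
    - [85, [0, 0, 0], [0, 0, 0]]

```text
clock: 1.95
eef_pos: [0.5306, -0.1994, 0.2592]
tool_rot: [[1.0, 0.005, 0.002], [0.005, -1.0, 0.0], [0.002, -0.0, -1.0]]
force: [0.1, 1.0, -1.1]
opening: 0.0853
```

```bash
cat >> h.py <<'E'
def maskof(f,col):
    H,S,V=cv2.split(cv2.cvtColor(f["image"],cv2.COLOR_RGB2HSV))
    m=((H<6)|(H>172))&(S>130)&(V>50) if col=="red" else (H>103)&(H<125)&(S>120)&(V>45)
    return cv2.morphologyEx(m.astype(np.uint8),cv2.MORPH_CLOSE,np.ones((5,5)))
def wristobj(name=None,z=0.03,amin=150,amax=8000):
    st=sensors.get_state(); f=vision.grab_frame("wrist"); T=Tof(f,st)
    if name: save(f,name)
    for col in("red","blue"):
        cs,_=cv2.findContours(maskof(f,col),cv2.RETR_EXTERNAL,cv2.CHAIN_APPROX_NONE)
        for c in cs:
            a=cv2.contourArea(c)
            if a<amin or a>amax: continue
            P=plane(f,c.reshape(-1,2).astype(float),z,T)[:,:2].astype(np.float32)
            (cx,cy),(w,h),an=cv2.minAreaRect(P*1000)
            if w<h: w,h,an=h,w,an+90
            print(col,"px",c.reshape(-1,2).mean(0).round(),"a",a,"ctr",round(cx/1000,4),round(cy/1000,4),"size",round(w),round(h),"long yaw",round(wrap(an,180),1))
    return f,T
E
python3 - <<'E'
from h import *
stat(); f,T=wristobj("w1")
print(T[:3,3])
E
```

```text
1.95 [ 0.5306 -0.1994  0.2592] jaw -89.7 F [ 0.1  1.  -1.1] op 0.0853 [-28.  23.  78.   0.  79.  61.]
red px [317. 194.] a 797.0 ctr 0.5027 -0.1951 size 55 28 long yaw 3.7
red px [414. 188.] a 924.0 ctr 0.5112 -0.3196 size 55 33 long yaw 10.0
red px [  7. 120.] a 1085.5 ctr 0.5999 0.1896 size 114 35 long yaw -15.4
blue px [607. 367.] a 413.0 ctr 0.2103 -0.6835 size 238 18 long yaw 46.9
blue px [ 19. 234.] a 3276.0 ctr 0.4388 0.2151 size 167 80 long yaw -18.0
blue px [323. 130.] a 910.0 ctr 0.584 -0.2023 size 50 27 long yaw 0.9
[ 0.60293869 -0.19803136  0.40198472]
```

View pics/w1.png

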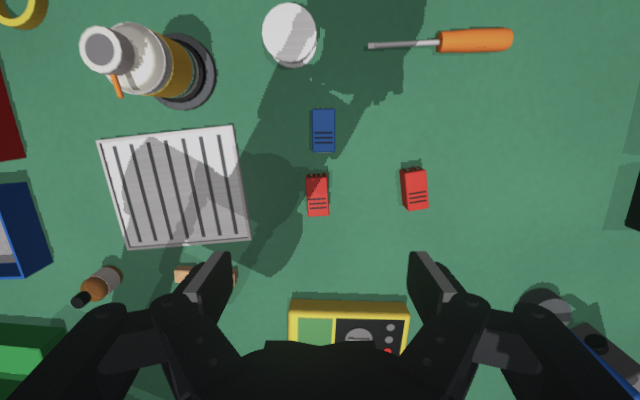

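Candidates in this wrist picture: the housings are blue (323,130), red (317,194) and red (414,188). Look-alikes I reject are the orange driver (475,40), the red and blue bin edges (7,120) and (19,234), the meter (350,325), the orange nozzle (116,85) and the brush stick (205,277). Only three housings are present. I'll start with the blue one and check it close up while hovering.

```bash
python3 - <<'E'
from h import *
plan([0.581,-0.2015,0.14],-89.5)
E
```

```text
{'turn_z': np.float64(-0.006), 'deg': np.float64(0.3), 'j6': np.float64(61.2), 'tilt': [0.0, -0.0, -0.0]} shift-noturn [1.04, 0.02, 2.37] shift-after-turn [1.04, 0.02, 2.37]
```

Call:
carry_out:
  increments:
    - [60, [0.26, 0.01, 0.59], [0, 0, 0]]
    - [60, [0.26, 0, 0.6], [0, 0, 0]]
    - [60, [0.26, 0.01, 0.59], [0, 0, 0]]
    - [60, [0.26, 0, 0.59], [0, 0, 0]]
    - [60, [0, 0, 0], [0, 0, 0]]

```text
clock: 2.5
eef_pos: [0.5776, -0.2032, 0.1356]
tool_rot: [[1.0, -0.0, -0.008], [-0.0, -1.0, 0.003], [-0.008, -0.003, -1.0]]
force: [-0.0, 0.2, -0.5]
opening: 0.0601
```

```bash
python3 - <<'E'
from h import *
stat(); f,T=wristobj("w2")
E
```

```text
2.5 [ 0.5776 -0.2032  0.1356] jaw -90.0 F [-0.   0.2 -0.5] op 0.0601 [-27.  34.  80.  -0.  67.  63.]
red px [312. 271.] a 1672.5 ctr 0.5073 -0.1945 size 63 28 long yaw 3.6
red px [444. 260.] a 1718.0 ctr 0.5157 -0.3179 size 64 34 long yaw 9.5
blue px [320. 188.] a 1812.0 ctr 0.5867 -0.2022 size 55 27 long yaw 1.1
```

View pics/w2.png

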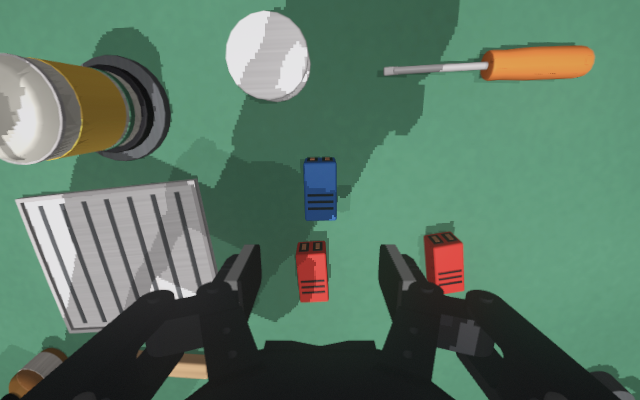

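The close crop confirms the blue housing at (320,188), long axis along world x. Descending on it.

```bash
python3 - <<'E'
from h import *
plan([0.584,-0.2022,0.005],-89)
E
```

```text
{'turn_z': np.float64(-0.023), 'deg': np.float64(1.0), 'j6': np.float64(63.5), 'tilt': [-0.002, 0.006, -0.0]} shift-noturn [0.13, -0.02, 2.66] shift-after-turn [0.13, -0.02, 2.66]
```

Call:
carry_out:
  increments:
    - [60, [0.0, 0, 0.3], [0, 0, -0.02]]
    - [60, [0.03, 0, 0.4], [0, 0, 0]]
    - [60, [0, 0, 0.4], [0, 0, 0]]
    - [60, [0, 0, 0.3], [0, 0, 0]]
    - [60, [0, 0, 0], [0, 0, 0]]
    - [60, [0, 0, 0], [0, 0, 0]]

```text
clock: 3.15
eef_pos: [0.5816, -0.2042, 0.0722]
tool_rot: [[1.0, 0.015, 0.002], [0.015, -1.0, -0.001], [0.002, 0.001, -1.0]]
force: [0.0, 0.2, -0.0]
opening: 0.0597
```

```bash
python3 - <<'E'
from h import *
stat();plan([0.584,-0.2022,0.005],-89)
E
```

```text
3.15 [ 0.5816 -0.2042  0.0722] jaw -89.1 F [ 0.   0.2 -0. ] op 0.0597 [-26.  38.  83.  -0.  59.  63.]
 {'turn_z': np.float64(-0.003), 'deg': np.float64(0.1), 'j6': np.float64(62.7), 'tilt': [0.002, -0.002, -0.0]} shift-noturn [0.05, -0.04, 1.34] shift-after-turn [0.05, -0.04, 1.34]
```

Call:
carry_out:
  increments:
    - [60, [0.05, -0.04, 0.34], [0, 0, 0]]
    - [60, [0, 0, 0.34], [0, 0, 0]]
    - [60, [0, 0, 0.34], [0, 0, 0]]
    - [60, [0, 0, 0.3], [0, 0, 0]]
    - [60, [0, 0, 0], [0, 0, 0]]
    - [20, [0, 0, 0], [0, 0, 0]]
    - [20, [0, 0, 0], [0, 0, 0]]
    - [20, [0, 0, 0], [0, 0, 0]]

```text
clock: 3.95
eef_pos: [0.5847, -0.2018, 0.0058]
tool_rot: [[1.0, 0.016, 0.002], [0.016, -1.0, -0.001], [0.002, 0.001, -1.0]]
force: [0.4, 0.5, 0.3]
opening: 0.0266
```

Call:
carry_out:
  increments:
    - [15, [0, 0, 0], [0, 0, 0]]
    - [15, [0, 0, -0.1], [0, 0, 0]]
    - [15, [0, 0, -0.2], [0, 0, 0]]
    - [15, [0, 0, -0.5], [0, 0, 0]]
    - [15, [0, 0, -0.5], [0, 0, 0]]
    - [15, [0, 0, -0.5], [0, 0, 0]]
    - [15, [0, 0, 0], [0, 0, 0]]
    - [15, [0, 0, 0], [0, 0, 0]]

```text
clock: 4.75
eef_pos: [0.5839, -0.2013, 0.0949]
tool_rot: [[1.0, 0.016, 0.001], [0.016, -1.0, -0.001], [0.001, 0.001, -1.0]]
force: [-0.7, 0.1, -1.1]
opening: 0.0268
```

```bash
python3 - <<'E'
from h import *
f=vision.grab_frame("wrist");save(f,"w3");stat()
plan([0.478,-0.055,0.095],-84)
E
```

```text
4.8 [ 0.5833 -0.201   0.0939] jaw -89.1 F [-1.  -0.1 -0.1] op 0.0269 [-26.  37.  82.  -0.  62.  63.]
 {'turn_z': np.float64(-0.113), 'deg': np.float64(5.1), 'j6': np.float64(63.0), 'tilt': [-0.0, 0.001, -0.0]} shift-noturn [-2.06, -2.95, -0.02] shift-after-turn [-1.79, -3.12, -0.02]
```

View pics/w3.png

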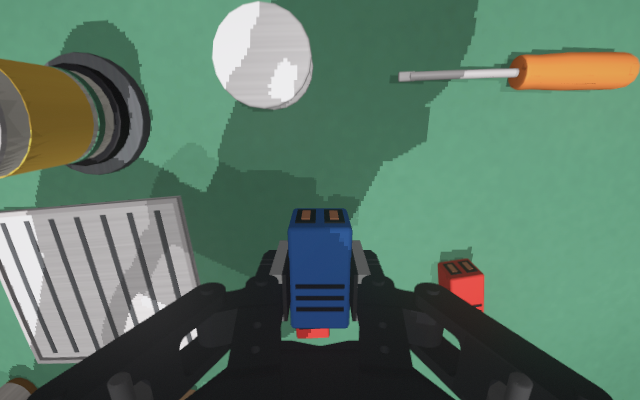

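Call:
carry_out:
  increments:
    - [15, [0, 0, 0], [0, 0, -0.113]]
    - [15, [-0.15, -0.26, 0], [0, 0, 0]]
    - [15, [-0.3, -0.52, 0], [0, 0, 0]]
    - [15, [-0.3, -0.52, 0], [0, 0, 0]]
    - [15, [-0.4, -0.7, 0], [0, 0, 0]]
    - [15, [-0.4, -0.7, 0], [0, 0, 0]]
    - [15, [-0.24, -0.42, 0], [0, 0, 0]]
    - [15, [0, 0, 0], [0, 0, 0]]

```text
clock: 5.6
eef_pos: [0.4753, -0.0529, 0.0931]
tool_rot: [[0.994, 0.107, -0.005], [0.107, -0.994, 0.002], [-0.005, -0.002, -1.0]]
force: [-0.3, -0.6, -0.6]
opening: 0.0271
```

```bash
python3 - <<'E'
from h import *
f=vision.grab_frame("wrist");save(f,"w4");stat()
plan([0.478,-0.055,0.0105],-84)
E
```

```text
5.65 [ 0.4772 -0.0543  0.0935] jaw -83.9 F [ 0.2  0.4 -0.5] op 0.0268 [-16.  25. 105.  -0.  51.  68.]
 {'turn_z': np.float64(0.002), 'deg': np.float64(-0.1), 'j6': np.float64(68.3), 'tilt': [-0.001, 0.003, 0.0]} shift-noturn [0.02, 0.02, 1.66] shift-after-turn [0.02, 0.02, 1.66]
```

View pics/w4.png

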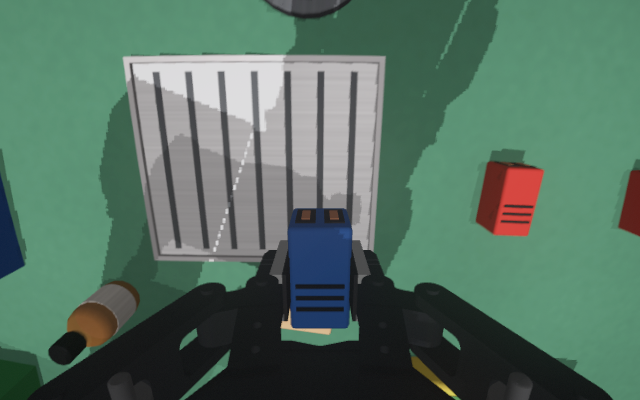

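Call:
carry_out:
  increments:
    - [15, [0.01, 0.02, 0.4], [0, 0, 0]]
    - [15, [0, 0, 0.5], [0, 0, 0]]
    - [15, [0, 0, 0.4], [0, 0, 0]]
    - [15, [0, 0, 0.25], [0, 0, 0]]
    - [15, [0, 0, 0.1], [0, 0, 0]]
    - [15, [0, 0, 0], [0, 0, 0]]
    - [15, [0, 0, 0], [0, 0, 0]]

```text
clock: 6.35
eef_pos: [0.4795, -0.0569, 0.0118]
tool_rot: [[0.995, 0.104, 0.0], [0.104, -0.995, -0.0], [0.0, 0.0, -1.0]]
force: [-0.0, 0.8, -0.7]
opening: 0.0271
```

```bash
python3 - <<'E'
from h import *
f=vision.grab_frame("wrist");save(f,"w5");stat()
f=vision.grab_frame("side");save(f,"s5",(180,120,380,270),3.5)
E
```

```text
6.4 [ 0.4796 -0.0568  0.012 ] jaw -84.0 F [0.3 0.2 0.7] op 0.027 [-16.  33. 108.  -0.  39.  68.]
```

View pics/s5.png

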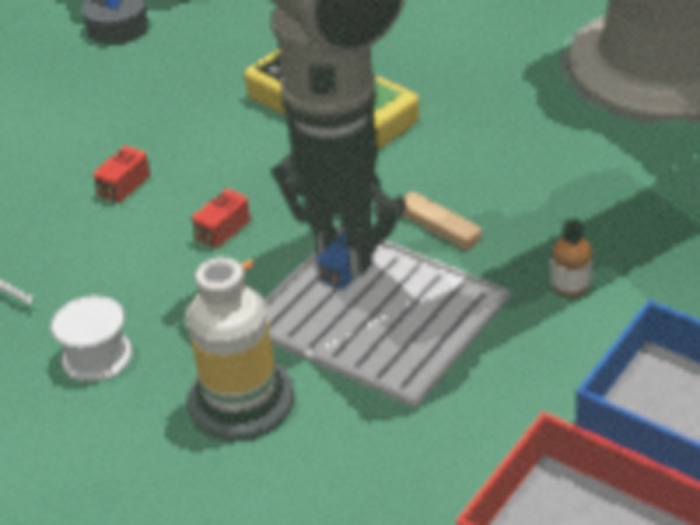

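Call:
carry_out:
  increments:
    - [15, [0, 0, 0.03], [0, 0, 0]]
    - [15, [0, 0, 0], [0, 0, 0]]
    - [50, [0, 0, 0], [0, 0, 0]]
    - [50, [0, 0, 0], [0, 0, 0]]
    - [50, [0, 0, 0], [0, 0, 0]]
    - [50, [0, 0, -0.3], [0, 0, 0]]
    - [50, [0, 0, -0.6], [0, 0, 0]]
    - [50, [0, 0, -0.6], [0, 0, 0]]

```text
clock: 7.25
eef_pos: [0.4786, -0.0563, 0.0858]
tool_rot: [[0.995, 0.105, -0.002], [0.105, -0.995, 0.0], [-0.001, -0.0, -1.0]]
force: [1.5, -0.1, -0.1]
opening: 0.05
```

Call:
carry_out:
  increments:
    - [60, [0, 0, -0.5], [0, 0, 0]]
    - [60, [0, 0, -0.3], [0, 0, 0]]
    - [60, [0, 0, 0], [0, 0, 0]]
    - [60, [0, 0, 0], [0, 0, 0]]

```text
clock: 7.65
eef_pos: [0.4789, -0.0563, 0.1249]
tool_rot: [[0.995, 0.105, -0.0], [0.105, -0.995, -0.0], [-0.0, 0.0, -1.0]]
force: [1.0, -0.0, 0.5]
opening: 0.0598
```

```bash
python3 - <<'E'
from h import *
stat(); f,T=wristobj("w6")
plan([0.50,-0.195,0.14],-86)
E
```

```text
7.65 [ 0.4789 -0.0563  0.1249] jaw -84.0 F [ 1.  -0.   0.5] op 0.0598 [-16.  22. 103.  -0.  55.  68.]
red px [614. 197.] a 2850.0 ctr 0.5106 -0.3096 size 57 55 long yaw 10.1
red px [481. 192.] a 2657.5 ctr 0.5018 -0.1874 size 54 40 long yaw 3.5
red px [ 8. 47.] a 1316.5 ctr 0.5792 0.1915 size 65 19 long yaw -7.8
blue px [320. 201.] a 1951.0 ctr 0.4801 -0.0552 size 55 28 long yaw 5.9
blue px [ 16. 204.] a 4747.0 ctr 0.4424 0.2026 size 152 46 long yaw -11.9
 {'turn_z': np.float64(0.044), 'deg': np.float64(-2.0), 'j6': np.float64(68.2), 'tilt': [-0.001, 0.002, 0.0]} shift-noturn [0.14, 2.8, -0.31] shift-after-turn [0.24, 2.8, -0.31]
```

View pics/w6.png

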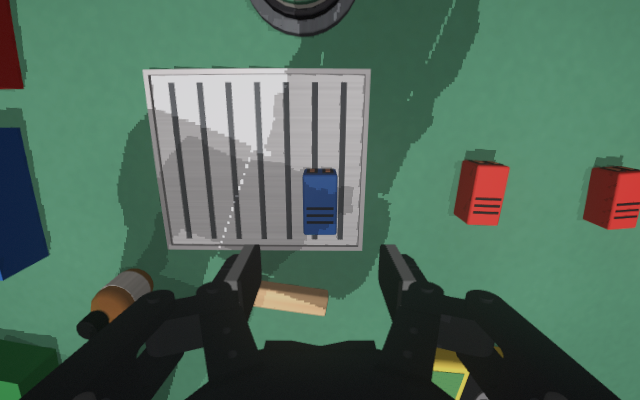

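The blue housing lies inside the tray at (320,201). Next is the red one at (481,192).

Call:
carry_out:
  increments:
    - [60, [0, 0.3, -0.1], [0, 0, 0.044]]
    - [60, [0.05, 0.6, -0.1], [0, 0, 0]]
    - [60, [0.05, 0.6, -0.1], [0, 0, 0]]
    - [60, [0.05, 0.6, 0], [0, 0, 0]]
    - [60, [0.05, 0.6, 0], [0, 0, 0]]
    - [60, [0.04, 0.1, 0], [0, 0, 0]]
    - [60, [0, 0, 0], [0, 0, 0]]
    - [60, [0, 0, 0], [0, 0, 0]]

```text
clock: 8.5
eef_pos: [0.5009, -0.1948, 0.1397]
tool_rot: [[0.998, 0.069, -0.001], [0.069, -0.998, 0.001], [-0.001, -0.001, -1.0]]
force: [0.2, 1.1, -0.5]
opening: 0.0601
```

```bash
python3 - <<'E'
from h import *
stat(); f,T=wristobj("w7")
E
```

```text
8.5 [ 0.5009 -0.1948  0.1397] jaw -86.0 F [ 0.2  1.1 -0.5] op 0.0601 [-29.  26.  93.   0.  61.  57.]
red px [460. 195.] a 2225.0 ctr 0.5117 -0.3169 size 56 37 long yaw 9.9
red px [320. 195.] a 1753.5 ctr 0.5032 -0.1944 size 54 27 long yaw 3.9
blue px [625. 387.] a 439.5 ctr 0.2945 -0.569 size 69 19 long yaw 55.2
blue px [168. 209.] a 2254.0 ctr 0.481 -0.06 size 55 40 long yaw 6.2
```

View pics/w7.png

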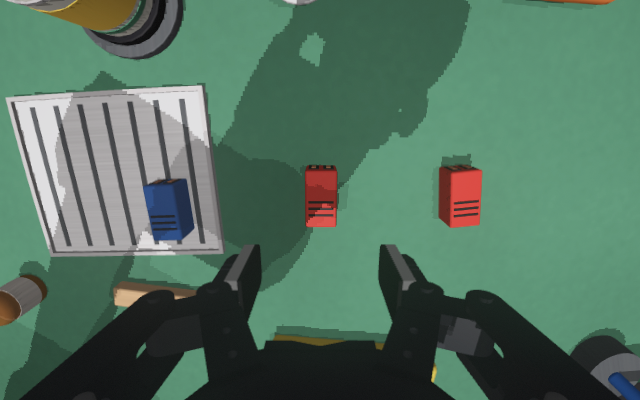

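Call:
carry_out:
  increments:
    - [60, [0.02, 0, 0.4], [0, 0, 0]]
    - [60, [0, 0, 0.6], [0, 0, 0]]
    - [60, [0, 0, 0.6], [0, 0, 0]]
    - [60, [0, 0, 0.6], [0, 0, 0]]
    - [60, [0, 0, 0.35], [0, 0, 0]]
    - [60, [0, 0, 0.13], [0, 0, 0]]
    - [60, [0, 0, 0], [0, 0, 0]]
    - [15, [0, 0, 0], [0, 0, 0]]

```text
clock: 9.35
eef_pos: [0.503, -0.1951, 0.0073]
tool_rot: [[0.997, 0.071, 0.001], [0.071, -0.997, -0.001], [0.001, 0.001, -1.0]]
force: [-0.4, -0.4, -0.8]
opening: 0.0469
```

Call:
carry_out:
  increments:
    - [15, [0, 0, 0], [0, 0, 0]]
    - [15, [0, 0, 0], [0, 0, 0]]
    - [15, [0, 0, 0], [0, 0, 0]]
    - [15, [0, 0, -0.2], [0, 0, 0]]
    - [15, [0, 0, -0.5], [0, 0, 0]]
    - [15, [0, 0, -0.5], [0, 0, 0]]
    - [15, [0, 0, -0.5], [0, 0, 0]]
    - [15, [0, 0, 0], [0, 0, 0]]

```text
clock: 10.15
eef_pos: [0.5043, -0.1962, 0.0953]
tool_rot: [[0.998, 0.07, 0.006], [0.07, -0.998, -0.004], [0.006, 0.004, -1.0]]
force: [-0.5, -0.5, -0.1]
opening: 0.0267
```

```bash
python3 - <<'E'
from h import *
stat(); f=vision.grab_frame("wrist"); save(f,"w8")
plan([0.472,0.003,0.09],-84)
E
```

```text
10.15 [ 0.5043 -0.1962  0.0953] jaw -86.0 F [-0.5 -0.5 -0.1] op 0.0267 [-29.  29.  95.  -0.  55.  57.]
 {'turn_z': np.float64(-0.044), 'deg': np.float64(2.0), 'j6': np.float64(56.6), 'tilt': [0.003, -0.004, 0.0]} shift-noturn [-0.35, -4.01, 0.06] shift-after-turn [-0.21, -4.02, 0.06]
```

View pics/w8.png

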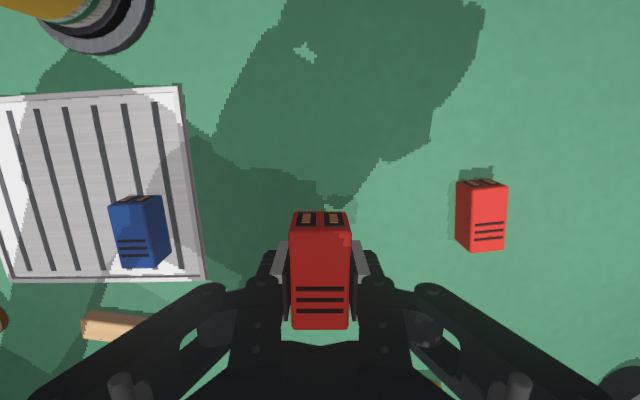

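Call:
carry_out:
  increments:
    - [15, [0, -0.3, 0], [0, 0, -0.044]]
    - [15, [-0.03, -0.6, 0], [0, 0, 0]]
    - [15, [-0.03, -0.7, 0], [0, 0, 0]]
    - [15, [-0.04, -0.8, 0], [0, 0, 0]]
    - [15, [-0.04, -0.7, 0], [0, 0, 0]]
    - [15, [-0.04, -0.6, 0], [0, 0, 0]]
    - [15, [-0.03, -0.3, 0], [0, 0, 0]]
    - [15, [0, 0, 0], [0, 0, 0]]

```text
clock: 11.0
eef_pos: [0.4695, 0.0055, 0.0902]
tool_rot: [[0.994, 0.109, -0.003], [0.109, -0.994, 0.001], [-0.003, -0.001, -1.0]]
force: [0.3, -0.5, -0.5]
opening: 0.0269
```

Call:
carry_out:
  increments:
    - [15, [0, 0, 0], [0, 0, 0]]

```text
clock: 11.1
eef_pos: [0.4708, 0.0033, 0.0906]
tool_rot: [[0.994, 0.107, -0.002], [0.107, -0.994, 0.0], [-0.002, -0.0, -1.0]]
force: [0.0, -1.0, -0.1]
opening: 0.0271
```

```bash
python3 - <<'E'
from h import *
stat(); f=vision.grab_frame("wrist"); save(f,"w9")
plan([0.472,0.003,0.0115],-84)
E
```

```text
11.1 [0.4708 0.0033 0.0906] jaw -83.9 F [ 0.  -1.  -0.1] op 0.0271 [ -9.  24. 106.  -0.  50.  75.]
 {'turn_z': np.float64(0.001), 'deg': np.float64(-0.1), 'j6': np.float64(75.0), 'tilt': [-0.0, 0.001, -0.0]} shift-noturn [0.02, -0.0, 1.58] shift-after-turn [0.02, -0.0, 1.58]
```

View pics/w9.png

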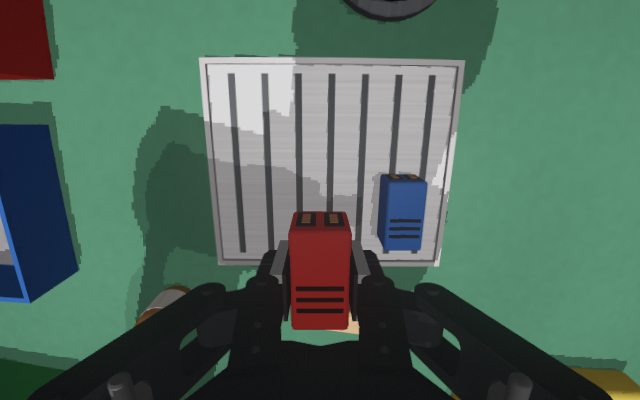

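Call:
carry_out:
  increments:
    - [15, [0.02, 0, 0.4], [0, 0, 0]]
    - [15, [0, 0, 0.5], [0, 0, 0]]
    - [15, [0, 0, 0.4], [0, 0, 0]]
    - [15, [0, 0, 0.2], [0, 0, 0]]
    - [15, [0, 0, 0.1], [0, 0, 0]]
    - [15, [0, 0, 0], [0, 0, 0]]
    - [15, [0, 0, 0], [0, 0, 0]]

```text
clock: 11.85
eef_pos: [0.4731, 0.0024, 0.0118]
tool_rot: [[0.995, 0.104, 0.001], [0.104, -0.995, -0.0], [0.001, 0.0, -1.0]]
force: [0.3, -0.2, -0.8]
opening: 0.0271
```

Call:
carry_out:
  increments:
    - [45, [0, 0, 0], [0, 0, 0]]
    - [45, [0, 0, 0], [0, 0, 0]]
    - [45, [0, 0, 0], [0, 0, 0]]
    - [45, [0, 0, -0.3], [0, 0, 0]]
    - [45, [0, 0, -0.6], [0, 0, 0]]
    - [60, [0, 0, -0.8], [0, 0, 0]]
    - [60, [0, 0, -0.7], [0, 0, 0]]
    - [60, [0, 0, 0], [0, 0, 0]]

```text
clock: 12.65
eef_pos: [0.4753, 0.0025, 0.1357]
tool_rot: [[0.994, 0.105, 0.009], [0.105, -0.994, -0.002], [0.009, 0.002, -1.0]]
force: [1.2, 0.6, -0.2]
opening: 0.0599
```

```bash
python3 - <<'E'
from h import *
f,T=wristobj("w10");stat(); 
plan([0.508,-0.316,0.14],-80.5)
E
```

```text
red px [319. 204.] a 1792.0 ctr 0.4722 0.0034 size 55 28 long yaw 5.2
red px [635. 197.] a 444.0 ctr 0.5081 -0.2807 size 52 13 long yaw 23.1
red px [53. 55.] a 4949.0 ctr 0.5794 0.2366 size 84 67 long yaw -86.0
blue px [386. 204.] a 1796.5 ctr 0.4782 -0.0539 size 52 31 long yaw 5.8
12.7 [0.4739 0.0027 0.1334] jaw -84.0 F [ 0.  -0.1 -0.7] op 0.0601 [ -9.  20. 103.  -0.  56.  75.]
 {'turn_z': np.float64(-0.077), 'deg': np.float64(3.5), 'j6': np.float64(75.0), 'tilt': [0.002, -0.007, 0.0]} shift-noturn [0.01, 6.41, -0.12] shift-after-turn [-0.38, 6.4, -0.12]
```

View pics/w10.png

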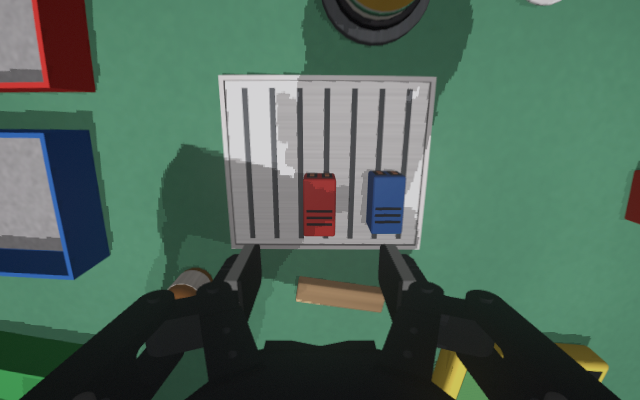

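Both are in the tray, red at (319,204) and blue at (386,204). Now the last red one.

Call:
carry_out:
  increments:
    - [60, [0, 0.4, -0.1], [0, 0, -0.077]]
    - [60, [-0.06, 0.9, 0], [0, 0, 0]]
    - [60, [-0.06, 0.9, 0], [0, 0, 0]]
    - [60, [-0.06, 1, 0], [0, 0, 0]]
    - [60, [-0.06, 1, 0], [0, 0, 0]]
    - [60, [-0.06, 1, 0], [0, 0, 0]]
    - [60, [-0.06, 0.8, 0], [0, 0, 0]]
    - [60, [-0.02, 0.4, 0], [0, 0, 0]]

```text
clock: 13.5
eef_pos: [0.5043, -0.3191, 0.1343]
tool_rot: [[0.987, 0.162, -0.002], [0.162, -0.987, 0.001], [-0.002, -0.001, -1.0]]
force: [0.3, 1.3, -0.1]
opening: 0.06
```

Call:
carry_out:
  increments:
    - [60, [0, 0, 0], [0, 0, 0]]
    - [60, [0, 0, 0], [0, 0, 0]]

```text
clock: 13.7
eef_pos: [0.5044, -0.315, 0.1347]
tool_rot: [[0.986, 0.164, -0.002], [0.164, -0.986, 0.002], [-0.002, -0.003, -1.0]]
force: [-0.4, 0.0, -0.3]
opening: 0.0602
```

```bash
python3 - <<'E'
from h import *
f,T=wristobj("w11");stat(); 
E
```

```text
red px [331. 192.] a 1834.5 ctr 0.5122 -0.3224 size 55 27 long yaw 9.4
red px [  3. 179.] a 354.5 ctr 0.478 -0.0348 size 51 12 long yaw -8.0
blue px [ 36. 179.] a 2921.0 ctr 0.4815 -0.0644 size 55 52 long yaw 6.0
13.75 [ 0.5046 -0.3145  0.1351] jaw -80.5 F [-0.9  1.2 -0.1] op 0.0602 [-39.  32.  83.   0.  65.  41.]
```

View pics/w11.png

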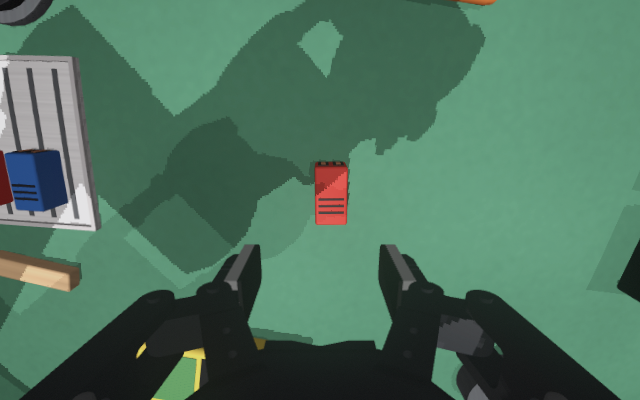

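```bash
python3 - <<'E'
from h import *
plan([0.5105,-0.3222,0.006],-80.5)
E
```

```text
{'turn_z': np.float64(-0.0), 'deg': np.float64(0.0), 'j6': np.float64(41.2), 'tilt': [-0.003, 0.002, -0.0]} shift-noturn [0.09, 0.18, 2.58] shift-after-turn [0.09, 0.18, 2.58]
```

Call:
carry_out:
  increments:
    - [60, [0.09, 0.17, 0.4], [0, 0, 0]]
    - [60, [0, 0, 0.6], [0, 0, 0]]
    - [60, [0, 0, 0.6], [0, 0, 0]]
    - [60, [0, 0, 0.55], [0, 0, 0]]
    - [60, [0, 0, 0.3], [0, 0, 0]]
    - [60, [0, 0, 0.13], [0, 0, 0]]
    - [60, [0, 0, 0], [0, 0, 0]]
    - [15, [0, 0, 0], [0, 0, 0]]

```text
clock: 14.55
eef_pos: [0.5118, -0.3237, 0.0085]
tool_rot: [[0.986, 0.165, 0.002], [0.165, -0.986, -0.001], [0.001, 0.002, -1.0]]
force: [0.5, 0.0, 0.2]
opening: 0.0467
```

Call:
carry_out:
  increments:
    - [15, [0, 0, 0], [0, 0, 0]]
    - [15, [0, 0, 0], [0, 0, 0]]
    - [15, [0, 0, 0], [0, 0, 0]]
    - [15, [0, 0, -0.2], [0, 0, 0]]
    - [15, [0, 0, -0.5], [0, 0, 0]]
    - [15, [0, 0, -0.5], [0, 0, 0]]
    - [15, [0, 0, -0.5], [0, 0, 0]]
    - [15, [0, 0, -0.1], [0, 0, 0]]

```text
clock: 15.35
eef_pos: [0.5124, -0.3246, 0.101]
tool_rot: [[0.986, 0.164, 0.005], [0.165, -0.986, -0.004], [0.004, 0.005, -1.0]]
force: [0.4, -0.1, -0.0]
opening: 0.0267
```

```bash
python3 - <<'E'
from h import *
stat(); f=vision.grab_frame("wrist"); save(f,"w12")
plan([0.466,0.06,0.1],-84)
E
```

```text
15.35 [ 0.5124 -0.3246  0.101 ] jaw -80.5 F [ 0.4 -0.1 -0. ] op 0.0267 [-40.  35.  84.  -0.  61.  41.]
 {'turn_z': np.float64(0.077), 'deg': np.float64(-3.5), 'j6': np.float64(40.9), 'tilt': [0.005, -0.004, -0.0]} shift-noturn [0.36, -7.73, -0.03] shift-after-turn [-0.11, -7.74, -0.03]
```

View pics/w12.png

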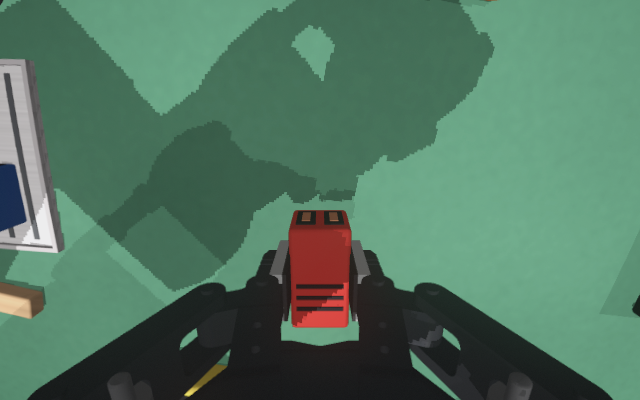

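Call:
carry_out:
  increments:
    - [15, [0, -0.4, 0], [0, 0, 0.077]]
    - [15, [-0.02, -0.8, 0], [0, 0, 0]]
    - [15, [-0.02, -0.9, 0], [0, 0, 0]]
    - [15, [-0.02, -1, 0], [0, 0, 0]]
    - [15, [-0.02, -1, 0], [0, 0, 0]]
    - [15, [-0.02, -1, 0], [0, 0, 0]]
    - [15, [-0.01, -0.9, 0], [0, 0, 0]]
    - [15, [0, -0.8, 0], [0, 0, 0]]

```text
clock: 16.2
eef_pos: [0.4673, 0.016, 0.0964]
tool_rot: [[0.994, 0.105, -0.002], [0.105, -0.994, 0.0], [-0.002, -0.001, -1.0]]
force: [1.4, -0.2, -0.1]
opening: 0.0267
```

Call:
carry_out:
  increments:
    - [15, [0, -0.6, 0], [0, 0, 0]]
    - [15, [0, -0.3, 0], [0, 0, 0]]
    - [15, [0, 0, 0], [0, 0, 0]]
    - [15, [0, 0, 0], [0, 0, 0]]

```text
clock: 16.6
eef_pos: [0.4637, 0.0585, 0.0967]
tool_rot: [[0.994, 0.106, -0.001], [0.105, -0.994, -0.0], [-0.001, 0.0, -1.0]]
force: [-0.2, -0.0, -0.5]
opening: 0.0269
```

```bash
python3 - <<'E'
from h import *
stat(); f=vision.grab_frame("wrist"); save(f,"w13")
plan([0.466,0.06,0.0125],-84)
E
```

```text
16.6 [0.4637 0.0585 0.0967] jaw -83.9 F [-0.2 -0.  -0.5] op 0.0269 [ -2.  23. 107.  -0.  50.  82.]
 {'turn_z': np.float64(-0.0), 'deg': np.float64(0.0), 'j6': np.float64(81.8), 'tilt': [0.0, 0.001, 0.0]} shift-noturn [0.05, -0.03, 1.69] shift-after-turn [0.05, -0.03, 1.69]
```

View pics/w13.png

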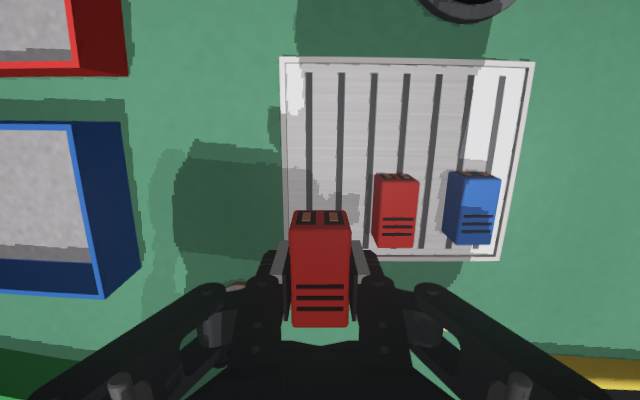

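Call:
carry_out:
  increments:
    - [15, [0.05, 0, 0.4], [0, 0, 0]]
    - [15, [0, 0, 0.5], [0, 0, 0]]
    - [15, [0, 0, 0.4], [0, 0, 0]]
    - [15, [0, 0, 0.25], [0, 0, 0]]
    - [15, [0, 0, 0.14], [0, 0, 0]]
    - [15, [0, 0, 0], [0, 0, 0]]
    - [15, [0, 0, 0], [0, 0, 0]]

```text
clock: 17.35
eef_pos: [0.467, 0.0581, 0.013]
tool_rot: [[0.995, 0.103, 0.001], [0.103, -0.995, -0.0], [0.001, 0.0, -1.0]]
force: [0.2, 0.2, -0.0]
opening: 0.0267
```

Call:
carry_out:
  increments:
    - [42, [0, 0, 0], [0, 0, 0]]
    - [42, [0, 0, 0], [0, 0, 0]]
    - [42, [0, 0, 0], [0, 0, 0]]
    - [42, [0, 0, -0.3], [0, 0, 0]]
    - [42, [0, 0, -0.6], [0, 0, 0]]
    - [42, [0, 0, -0.8], [0, 0, 0]]
    - [42, [0, 0, -0.8], [0, 0, 0]]
    - [42, [0, 0, -0.6], [0, 0, 0]]

```text
clock: 18.15
eef_pos: [0.467, 0.0589, 0.1702]
tool_rot: [[0.995, 0.105, 0.002], [0.105, -0.995, -0.0], [0.002, 0.0, -1.0]]
force: [-0.3, -0.4, -0.1]
opening: 0.042
```

Call:
carry_out:
  increments:
    - [0, [0, 0, -0.6], [0, 0, 0]]
    - [0, [0, 0, -0.3], [0, 0, 0]]
    - [0, [0, 0, 0], [0, 0, 0]]
    - [0, [0, 0, 0], [0, 0, 0]]

```text
clock: 18.55
eef_pos: [0.4662, 0.059, 0.2122]
tool_rot: [[0.995, 0.105, -0.001], [0.105, -0.995, -0.0], [-0.001, 0.0, -1.0]]
force: [0.2, -0.8, -1.2]
opening: -0.0001
```

```bash
python3 - <<'E'
from h import *
f,T=wristobj("w14");stat(); f=vision.grab_frame("scene");save(f,"s14")
for c in("red","blue"):
  for b in blobs(f,c,Tof(f)): print(*b)
plan([0.652,-0.0215,0.215],-84)
E
```

```text
red px [370. 182.] a 1173.5 ctr 0.4713 0.0046 size 53 30 long yaw 6.0
red px [320. 181.] a 1085.0 ctr 0.4656 0.0589 size 54 27 long yaw 5.3
red px [95. 61.] a 4487.0 ctr 0.5826 0.3101 size 212 87 long yaw -86.9
blue px [423. 181.] a 1133.0 ctr 0.4786 -0.0527 size 51 34 long yaw 5.7
18.6 [0.4659 0.0589 0.2117] jaw -84.0 F [ 0.1 -0.   0. ] op -0.0002 [-2. 15. 97. -0. 68. 82.]
red [394.0, 228.0] 1640 [0.596, 0.324, 0.015]
red [302.0, 244.0] 200 [0.456, 0.064, 0.015]
red [289.0, 253.0] 198 [0.462, 0.007, 0.015]
blue [356.0, 206.0] 1414 [0.429, 0.325, 0.015]
blue [275.0, 264.0] 200 [0.468, -0.051, 0.015]
blue [48.0, 297.0] 541 [0.16, -0.57, 0.015]
 {'turn_z': np.float64(0.0), 'deg': np.float64(-0.0), 'j6': np.float64(81.8), 'tilt': [-0.0, 0.003, 0.0]} shift-noturn [3.53, 1.99, -0.08] shift-after-turn [3.53, 1.99, -0.08]
```

View pics/w14.png

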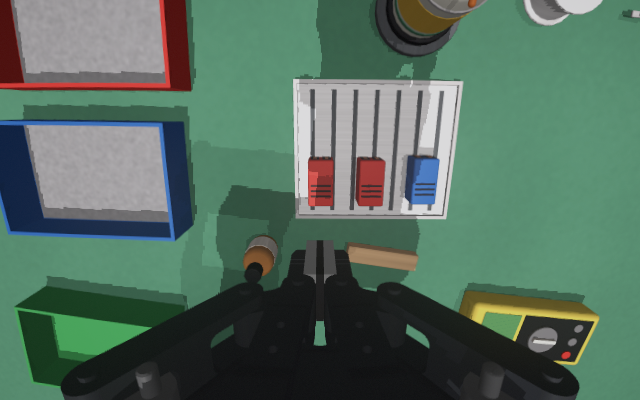

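View pics/s14.png

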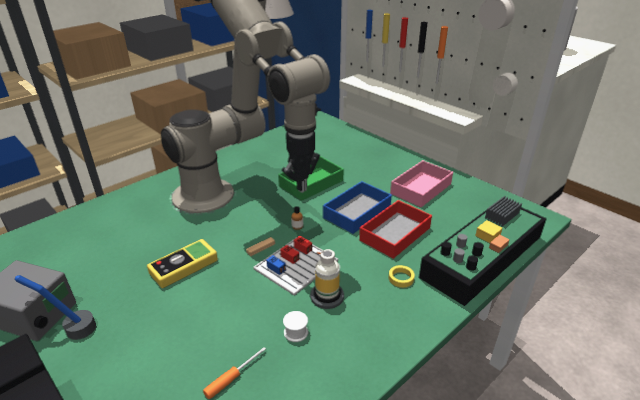

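All three are in the tray, at (320,181), (370,182) and (423,181), and nothing is left on the bench. Moving above the cap with the fingers shut.

Call:
carry_out:
  increments:
    - [0, [0.3, 0.17, -0.2], [0, 0, 0]]
    - [0, [0.6, 0.33, -0.2], [0, 0, 0]]
    - [0, [0.7, 0.4, -0.2], [0, 0, 0]]
    - [0, [0.7, 0.4, 0], [0, 0, 0]]
    - [0, [0.6, 0.36, 0], [0, 0, 0]]
    - [0, [0.4, 0.22, 0], [0, 0, 0]]
    - [0, [0.2, 0.11, 0], [0, 0, 0]]
    - [0, [0, 0, 0], [0, 0, 0]]

```text
clock: 19.45
eef_pos: [0.6515, -0.0225, 0.24]
tool_rot: [[0.995, 0.104, -0.003], [0.104, -0.995, 0.0], [-0.003, -0.001, -1.0]]
force: [0.3, -0.9, 0.1]
opening: 0.0
```

Call:
carry_out:
  increments:
    - [0, [0, 0, 0], [0, 0, 0]]
    - [0, [0, 0, 0], [0, 0, 0]]

```text
clock: 19.65
eef_pos: [0.6503, -0.0212, 0.2424]
tool_rot: [[0.994, 0.105, -0.001], [0.105, -0.994, 0.0], [-0.001, -0.0, -1.0]]
force: [0.1, 0.1, 0.3]
opening: -0.0001
```

```bash
python3 - <<'E'
from h import *
stat();st=sensors.get_state();f=vision.grab_frame("wrist");T=Tof(f,st);save(f,"w15")
print(proj(f,[[.652,-.0215,.15]],T))
plan([0.652,-0.0215,0.17])
E
```

```text
19.65 [ 0.6503 -0.0212  0.2424] jaw -84.0 F [0.1 0.1 0.3] op -0.0001 [-9. 33. 64.  0. 83. 75.]
[[321.25340054 203.48510819]]
 {'tilt': [-0.0, 0.001, -0.0]} shift-noturn [0.03, 0.01, 1.45] shift-after-turn [0.03, 0.01, 1.45]
```

View pics/w15.png

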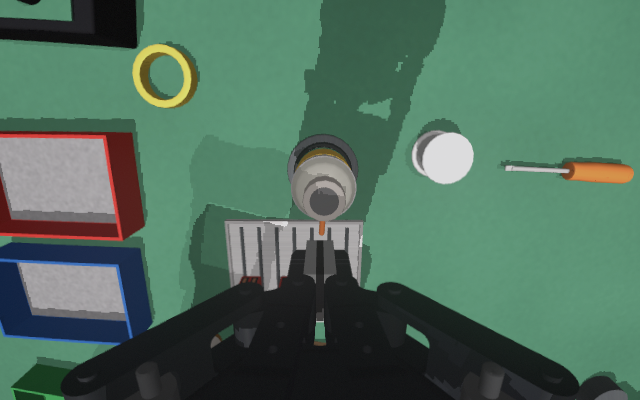

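Call:
carry_out:
  increments:
    - [0, [0.05, 0.05, 0.3], [0, 0, 0]]
    - [0, [0, 0, 0.5], [0, 0, 0]]
    - [0, [0, 0, 0.4], [0, 0, 0]]
    - [0, [0, 0, 0.3], [0, 0, 0]]
    - [0, [0, 0, 0.15], [0, 0, 0]]
    - [0, [0, 0, 0], [0, 0, 0]]
    - [0, [0, 0, 0], [0, 0, 0]]

```text
clock: 20.4
eef_pos: [0.6541, -0.0239, 0.1613]
tool_rot: [[0.994, 0.105, 0.001], [0.105, -0.994, -0.0], [0.001, 0.0, -1.0]]
force: [0.3, 0.3, 0.3]
opening: -0.0001
```

```bash
python3 - <<'E'
from h import *
stat();f=vision.grab_frame("side");save(f,"s16",(190,140,310,260),5)
f=vision.grab_frame("scene");save(f,"sc16",(270,200,390,310),5)
E
```

```text
20.4 [ 0.6541 -0.0239  0.1613] jaw -84.0 F [0.3 0.3 0.3] op -0.0001 [-9. 36. 71. -0. 73. 75.]
```

View pics/s16.png

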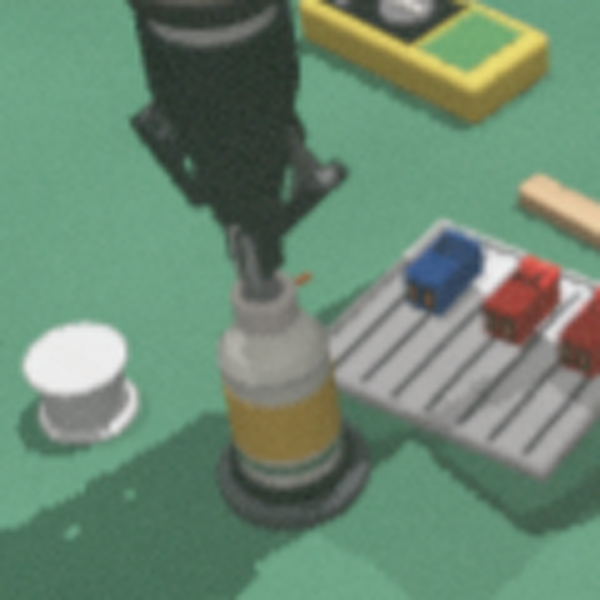

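View pics/sc16.png

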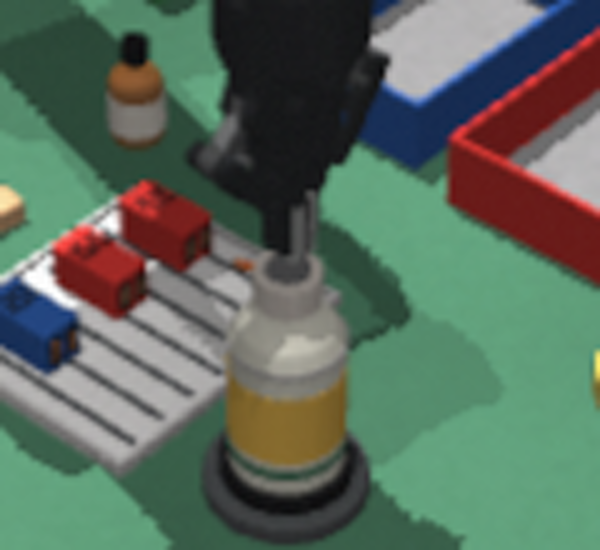

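Both views show the fingertips centred over the cap. Pressing in small steps.

Call:
carry_out:
  increments:
    - [0, [0, 0, 0.1], [0, 0, 0]]
    - [0, [0, 0, 0.1], [0, 0, 0]]
    - [0, [0, 0, 0.05], [0, 0, 0]]
    - [0, [0, 0, 0.05], [0, 0, 0]]
    - [0, [0, 0, 0], [0, 0, 0]]
    - [0, [0, 0, 0], [0, 0, 0]]

```text
clock: 21.1
eef_pos: [0.654, -0.024, 0.1463]
tool_rot: [[0.995, 0.105, 0.001], [0.105, -0.995, -0.0], [0.001, 0.0, -1.0]]
force: [-3.0, 1.1, 6.9]
opening: 0.0001
```

Call:
carry_out:
  increments:
    - [0, [0, 0, 0.04], [0, 0, 0]]
    - [0, [0, 0, 0.04], [0, 0, 0]]
    - [0, [0, 0, 0.02], [0, 0, 0]]
    - [0, [0, 0, 0], [0, 0, 0]]
    - [0, [0, 0, 0], [0, 0, 0]]

```text
clock: 21.6
eef_pos: [0.6541, -0.024, 0.143]
tool_rot: [[0.995, 0.105, 0.002], [0.105, -0.995, -0.001], [0.002, 0.001, -1.0]]
force: [-4.6, 0.9, 14.8]
opening: 0.0001
```

Call:
carry_out:
  increments:
    - [0, [0, 0, 0.02], [0, 0, 0]]
    - [0, [0, 0, 0], [0, 0, 0]]
    - [0, [0, 0, 0], [0, 0, 0]]
    - [0, [0, 0, 0], [0, 0, 0]]

```text
clock: 22.0
eef_pos: [0.6541, -0.024, 0.143]
tool_rot: [[0.994, 0.105, 0.003], [0.105, -0.995, -0.001], [0.003, 0.001, -1.0]]
force: [-8.3, 0.9, 20.0]
opening: 0.0001
```

Call:
carry_out:
  increments:
    - [0, [0, 0, -0.2], [0, 0, 0]]
    - [0, [0, 0, -0.5], [0, 0, 0]]
    - [0, [0, 0, -0.6], [0, 0, 0]]
    - [0, [0, 0, -0.4], [0, 0, 0]]
    - [0, [0, 0, 0], [0, 0, 0]]
    - [0, [0, 0, 0], [0, 0, 0]]

```text
clock: 22.6
eef_pos: [0.6535, -0.0239, 0.2236]
tool_rot: [[0.995, 0.105, -0.001], [0.105, -0.995, 0.0], [-0.001, -0.0, -1.0]]
force: [-0.6, -0.1, -1.2]
opening: -0.0001
```

```bash
python3 - <<'E'
from h import *
stat();f=vision.grab_frame("scene");save(f,"sc17",(230,200,390,320),4.8)
for c in("red","blue"):
  for b in blobs(f,c,Tof(f)): print(*b)
plan([0.479,-0.055,0.23],-84)
E
```

```text
22.6 [ 0.6535 -0.0239  0.2236] jaw -84.0 F [-0.6 -0.1 -1.2] op -0.0001 [-9. 34. 65. -0. 81. 75.]
red [394.0, 228.0] 1641 [0.596, 0.324, 0.015]
red [302.0, 244.0] 200 [0.456, 0.064, 0.015]
red [289.0, 254.0] 192 [0.463, 0.007, 0.015]
blue [363.0, 206.0] 1074 [0.445, 0.342, 0.015]
blue [272.0, 259.0] 198 [0.447, -0.044, 0.015]
blue [48.0, 297.0] 539 [0.16, -0.57, 0.015]
 {'turn_z': np.float64(0.0), 'deg': np.float64(-0.0), 'j6': np.float64(75.2), 'tilt': [-0.001, 0.003, -0.0]} shift-noturn [-3.53, 0.25, -0.14] shift-after-turn [-3.53, 0.25, -0.14]
```

View pics/sc17.png

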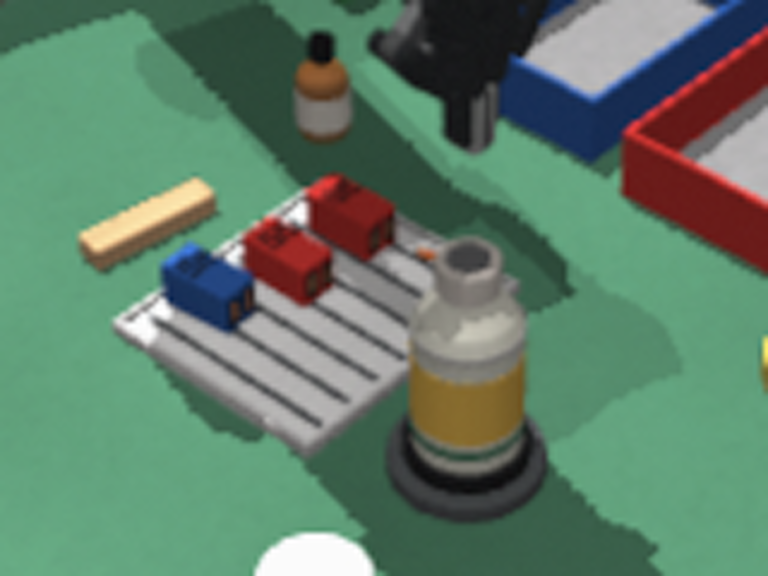

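The cap bottomed out (z 0.143, 20 N) and sprang back. The blue housing was knocked about 2 cm between the two pictures, so I'll look from above to see whether it's still in the tray.

Call:
carry_out:
  increments:
    - [0, [-0.3, 0.02, -0.1], [0, 0, 0]]
    - [0, [-0.6, 0.04, -0.1], [0, 0, 0]]
    - [0, [-0.7, 0.05, 0], [0, 0, 0]]
    - [0, [-0.7, 0.05, 0], [0, 0, 0]]
    - [60, [-0.6, 0.04, 0], [0, 0, 0]]
    - [60, [-0.5, 0.04, 0], [0, 0, 0]]
    - [60, [-0.25, 0, 0], [0, 0, 0]]
    - [60, [0, 0, 0], [0, 0, 0]]

```text
clock: 23.45
eef_pos: [0.4717, -0.0549, 0.2333]
tool_rot: [[0.995, 0.104, -0.003], [0.104, -0.995, 0.001], [-0.003, -0.001, -1.0]]
force: [0.1, -0.5, -0.4]
opening: 0.0582
```

Call:
carry_out:
  increments:
    - [60, [0, 0, 0.5], [0, 0, 0]]
    - [60, [0, 0, 0.5], [0, 0, 0]]
    - [60, [0, 0, 0.4], [0, 0, 0]]
    - [60, [0, 0, 0], [0, 0, 0]]
    - [60, [0, 0, 0], [0, 0, 0]]

```text
clock: 23.95
eef_pos: [0.4739, -0.0549, 0.164]
tool_rot: [[0.994, 0.105, -0.001], [0.105, -0.994, 0.0], [-0.001, -0.0, -1.0]]
force: [1.6, -1.2, -0.4]
opening: 0.0601
```

```bash
python3 - <<'E'
from h import *
stat();f,T=wristobj("w18",z=0.034)
E
```

```text
23.95 [ 0.4739 -0.0549  0.164 ] jaw -84.0 F [ 1.6 -1.2 -0.4] op 0.0601 [-16.  19. 100.  -0.  61.  68.]
red px [261. 188.] a 1620.0 ctr 0.4733 0.0011 size 53 31 long yaw 6.0
red px [204. 187.] a 1870.0 ctr 0.4678 0.0544 size 53 36 long yaw 5.9
red px [26. 45.] a 4223.5 ctr 0.5818 0.2169 size 70 58 long yaw 3.5
blue px [311. 208.] a 1377.0 ctr 0.4579 -0.0477 size 51 27 long yaw 10.2
blue px [ 34. 190.] a 6593.5 ctr 0.446 0.2357 size 138 94 long yaw 4.0
```

View pics/w18.png

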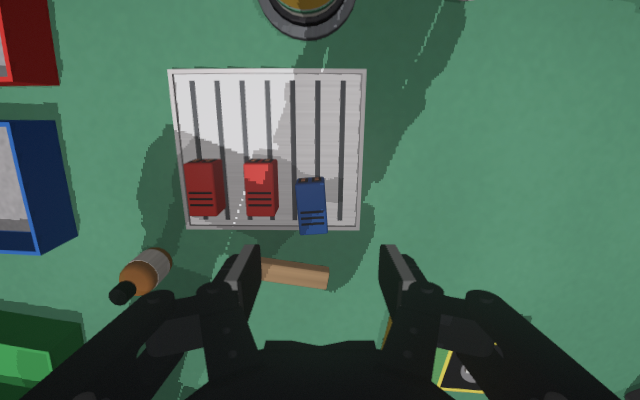

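The blue housing at (312,207) still lies in the tray, with its near end on the rim. I'll take it out first, with a narrow opening because the red one at (261,188) is close by.

```bash
python3 - <<'E'
from h import *
plan([0.4587,-0.0505,0.0705],-80)
E
```

```text
{'turn_z': np.float64(-0.089), 'deg': np.float64(4.0), 'j6': np.float64(68.2), 'tilt': [0.0, -0.001, 0.0]} shift-noturn [-0.3, -0.12, 1.88] shift-after-turn [-0.29, -0.14, 1.88]
```

Call:
carry_out:
  increments:
    - [42, [0, 0, 0], [0, 0, -0.089]]
    - [42, [-0.15, -0.07, 0.4], [0, 0, 0]]
    - [42, [-0.14, -0.07, 0.5], [0, 0, 0]]
    - [42, [0, 0, 0.5], [0, 0, 0]]
    - [42, [0, 0, 0.4], [0, 0, 0]]
    - [42, [0, 0, 0], [0, 0, 0]]
    - [42, [0, 0, 0], [0, 0, 0]]

```text
clock: 24.7
eef_pos: [0.4589, -0.0508, 0.0753]
tool_rot: [[0.985, 0.174, 0.001], [0.174, -0.985, -0.0], [0.001, 0.001, -1.0]]
force: [-0.5, -0.2, 0.3]
opening: 0.0424
```

```bash
python3 - <<'E'
from h import *
stat();f=vision.grab_frame("wrist");save(f,"w19")
plan([0.4587,-0.0505,0.0105],-80)
E
```

```text
24.7 [ 0.4589 -0.0508  0.0753] jaw -80.0 F [-0.5 -0.2  0.3] op 0.0424 [-16.  25. 109.  -0.  47.  64.]
 {'turn_z': np.float64(0.0), 'deg': np.float64(-0.0), 'j6': np.float64(64.2), 'tilt': [0.001, -0.003, 0.0]} shift-noturn [-0.01, -0.01, 1.3] shift-after-turn [-0.01, -0.01, 1.3]
```

View pics/w19.png

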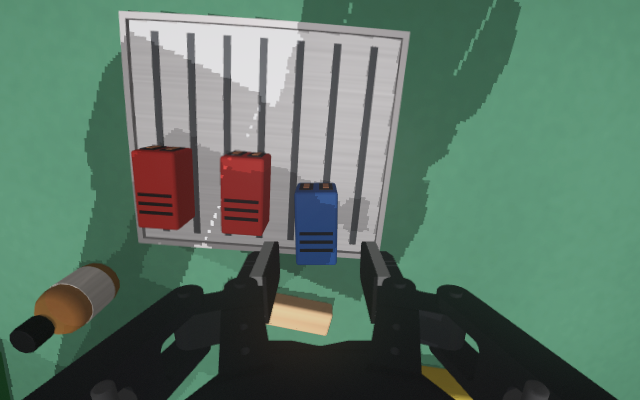

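Call:
carry_out:
  increments:
    - [42, [0, 0, 0.3], [0, 0, 0]]
    - [42, [0, 0, 0.3], [0, 0, 0]]
    - [42, [0, 0, 0.3], [0, 0, 0]]
    - [42, [0, 0, 0.25], [0, 0, 0]]
    - [42, [0, 0, 0.12], [0, 0, 0]]
    - [42, [0, 0, 0], [0, 0, 0]]
    - [15, [0, 0, 0], [0, 0, 0]]
    - [15, [0, 0, 0], [0, 0, 0]]

```text
clock: 25.55
eef_pos: [0.459, -0.0508, 0.0119]
tool_rot: [[0.985, 0.174, 0.002], [0.174, -0.985, -0.001], [0.002, 0.001, -1.0]]
force: [-0.6, -0.2, 4.8]
opening: 0.0271
```

Call:
carry_out:
  increments:
    - [15, [0, 0, 0], [0, 0, 0]]
    - [15, [0, 0, 0], [0, 0, 0]]
    - [15, [0, 0, -0.2], [0, 0, 0]]
    - [15, [0, 0, -0.5], [0, 0, 0]]
    - [15, [0, 0, -0.6], [0, 0, 0]]
    - [15, [0, 0, -0.6], [0, 0, 0]]
    - [15, [0, 0, -0.4], [0, 0, 0]]
    - [15, [0, 0, 0], [0, 0, 0]]

```text
clock: 26.35
eef_pos: [0.4597, -0.051, 0.129]
tool_rot: [[0.985, 0.174, 0.006], [0.174, -0.985, -0.002], [0.006, 0.003, -1.0]]
force: [0.3, 0.1, -0.5]
opening: 0.0269
```

```bash
python3 - <<'E'
from h import *
stat();f=vision.grab_frame("wrist");save(f,"w20")
plan([0.452,0.32,0.13],-88)
E
```

```text
26.35 [ 0.4597 -0.051   0.129 ] jaw -80.0 F [ 0.3  0.1 -0.5] op 0.0269 [-16.  20. 105.  -0.  54.  64.]
 {'turn_z': np.float64(0.178), 'deg': np.float64(-8.0), 'j6': np.float64(64.1), 'tilt': [0.002, -0.004, -0.0]} shift-noturn [1.16, -7.33, -0.06] shift-after-turn [0.12, -7.42, -0.07]
```

View pics/w20.png

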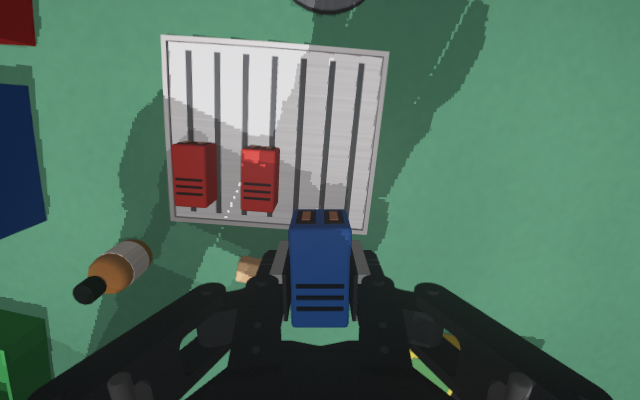

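Call:
carry_out:
  increments:
    - [15, [0, -0.4, 0], [0, 0, 0.089]]
    - [15, [0, -0.8, 0], [0, 0, 0.089]]
    - [15, [0.02, -0.9, 0], [0, 0, 0]]
    - [15, [0.02, -1, 0], [0, 0, 0]]
    - [15, [0.02, -1, 0], [0, 0, 0]]
    - [15, [0.02, -1, 0], [0, 0, 0]]
    - [15, [0.02, -1, 0], [0, 0, 0]]
    - [15, [0, -0.8, 0], [0, 0, 0]]

```text
clock: 27.2
eef_pos: [0.4442, 0.2962, 0.1245]
tool_rot: [[0.999, 0.036, -0.002], [0.036, -0.999, -0.001], [-0.002, 0.001, -1.0]]
force: [1.0, 0.1, -1.2]
opening: 0.0266
```

Call:
carry_out:
  increments:
    - [15, [0, -0.4, 0], [0, 0, 0]]
    - [15, [0, 0, 0], [0, 0, 0]]
    - [15, [0, 0, 0], [0, 0, 0]]

```text
clock: 27.5
eef_pos: [0.4439, 0.3132, 0.1245]
tool_rot: [[0.999, 0.036, -0.002], [0.036, -0.999, -0.002], [-0.002, 0.002, -1.0]]
force: [-0.7, -0.5, 0.1]
opening: 0.027
```

```bash
python3 - <<'E'
from h import *
stat();f=vision.grab_frame("wrist");save(f,"w21")
plan([0.452,0.32,0.0145],-88)
E
```

```text
27.5 [0.4439 0.3132 0.1245] jaw -87.9 F [-0.7 -0.5  0.1] op 0.027 [ 27.  28.  93.  -0.  60. 115.]
 {'turn_z': np.float64(-0.0), 'deg': np.float64(0.0), 'j6': np.float64(115.1), 'tilt': [0.002, 0.002, 0.0]} shift-noturn [0.17, -0.14, 2.21] shift-after-turn [0.17, -0.14, 2.21]
```

View pics/w21.png

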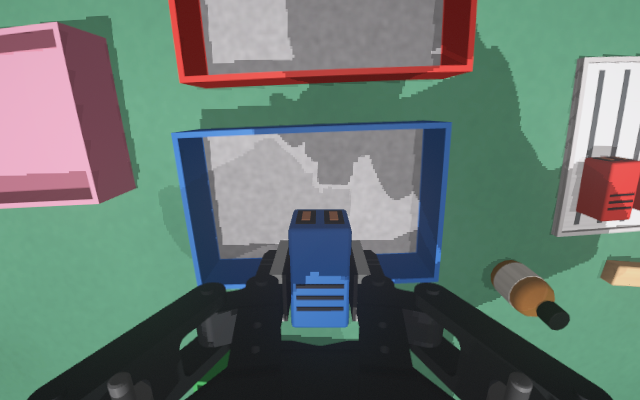

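```bash
python3 - <<'E'
from h import *
st=sensors.get_state();f=vision.grab_frame("wrist");T=Tof(f,st)
P=plane(f,[(174,134),(449,124),(438,281),(200,287)],.05,T);print(P.round(3),P.mean(0))
P=plane(f,[(172,0),(475,0),(473,70),(181,82)],.05,T);print(P.round(3))
E
```

```text
[[0.5   0.42  0.05 ]
 [0.513 0.224 0.05 ]
 [0.387 0.213 0.05 ]
 [0.375 0.411 0.05 ]] [0.44362587 0.31708264 0.05      ]
[[0.585 0.414 0.05 ]
 [0.592 0.218 0.05 ]
 [0.55  0.212 0.05 ]
 [0.535 0.412 0.05 ]]
```

Call:
carry_out:
  increments:
    - [15, [0, 0, 0.4], [0, 0, 0]]
    - [15, [0, 0, 0.6], [0, 0, 0]]
    - [15, [0, 0, 0.6], [0, 0, 0]]
    - [15, [0, 0, 0.4], [0, 0, 0]]
    - [15, [0, 0, 0.2], [0, 0, 0]]
    - [15, [0, 0, 0], [0, 0, 0]]
    - [15, [0, 0, 0], [0, 0, 0]]

```text
clock: 28.3
eef_pos: [0.4455, 0.3136, 0.0165]
tool_rot: [[0.999, 0.034, 0.001], [0.034, -0.999, 0.0], [0.001, -0.0, -1.0]]
force: [-0.3, -0.6, 0.1]
opening: 0.0267
```

Call:
carry_out:
  increments:
    - [50, [0, 0, 0], [0, 0, 0]]
    - [50, [0, 0, 0], [0, 0, 0]]
    - [50, [0, 0, 0], [0, 0, 0]]
    - [50, [0, 0, -0.3], [0, 0, 0]]
    - [50, [0, 0, -0.6], [0, 0, 0]]
    - [50, [0, 0, -0.8], [0, 0, 0]]
    - [50, [0, 0, -0.5], [0, 0, 0]]
    - [50, [0, 0, 0], [0, 0, 0]]

```text
clock: 29.1
eef_pos: [0.4468, 0.315, 0.13]
tool_rot: [[0.999, 0.035, 0.007], [0.035, -0.999, 0.004], [0.008, -0.003, -1.0]]
force: [0.6, -0.0, -0.2]
opening: 0.0499
```

```bash
python3 - <<'E'
from h import *
stat();f=vision.grab_frame("wrist");save(f,"w22")
plan([0.466,0.0587,0.14],-84)
E
```

```text
29.1 [0.4468 0.315  0.13  ] jaw -88.0 F [ 0.6 -0.  -0.2] op 0.0499 [ 27.  27.  92.  -0.  60. 115.]
 {'turn_z': np.float64(-0.089), 'deg': np.float64(4.0), 'j6': np.float64(115.1), 'tilt': [-0.002, -0.005, 0.0]} shift-noturn [0.23, 5.12, -0.25] shift-after-turn [-0.13, 5.13, -0.25]
```

View pics/w22.png

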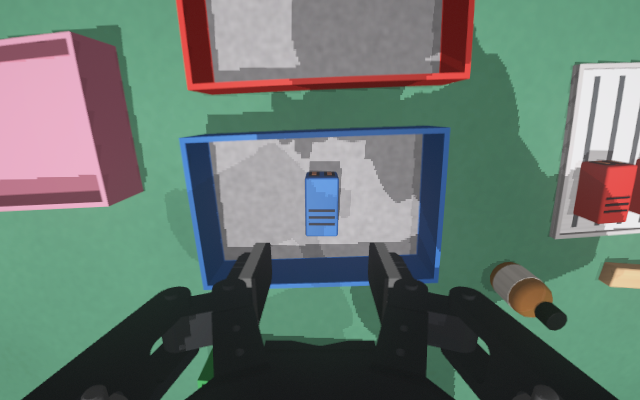

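The blue housing rests in the blue bin at (322,204). Now the red one on the tray's left side.

Call:
carry_out:
  increments:
    - [42, [0, 0.4, -0.1], [0, 0, -0.089]]
    - [42, [-0.03, 0.8, -0.1], [0, 0, 0]]
    - [42, [-0.03, 0.9, 0], [0, 0, 0]]
    - [42, [-0.03, 1, 0], [0, 0, 0]]
    - [42, [-0.03, 1, 0], [0, 0, 0]]
    - [42, [0, 0.7, 0], [0, 0, 0]]
    - [42, [0, 0.3, 0], [0, 0, 0]]
    - [42, [0, 0, 0], [0, 0, 0]]

```text
clock: 29.95
eef_pos: [0.4636, 0.0577, 0.1347]
tool_rot: [[0.995, 0.101, -0.002], [0.101, -0.995, -0.0], [-0.002, 0.0, -1.0]]
force: [-0.0, 0.1, -0.3]
opening: 0.042
```

Call:
carry_out:
  increments:
    - [42, [0, 0, 0], [0, 0, 0]]

```text
clock: 30.05
eef_pos: [0.4635, 0.0597, 0.135]
tool_rot: [[0.995, 0.104, -0.002], [0.104, -0.995, 0.0], [-0.002, -0.0, -1.0]]
force: [0.9, 0.1, -1.2]
opening: 0.0418
```

```bash
python3 - <<'E'
from h import *
stat();f,T=wristobj("w23",z=.034)
plan([0.466,0.0587,0.012],-84)
E
```

```text
30.05 [0.4635 0.0597 0.135 ] jaw -84.0 F [ 0.9  0.1 -1.2] op 0.0418 [ -2.  20. 104.   0.  56.  82.]
red px [385. 197.] a 2033.0 ctr 0.4729 0.0062 size 54 31 long yaw 5.5
red px [322. 196.] a 1840.5 ctr 0.4675 0.0591 size 55 27 long yaw 5.3
red px [92. 57.] a 4399.0 ctr 0.5709 0.2639 size 130 57 long yaw -85.7
blue px [ 43. 190.] a 2840.0 ctr 0.4483 0.3021 size 56 51 long yaw 2.2
 {'turn_z': np.float64(0.0), 'deg': np.float64(-0.0), 'j6': np.float64(82.0), 'tilt': [-0.001, 0.002, 0.0]} shift-noturn [0.05, 0.04, 2.46] shift-after-turn [0.05, 0.04, 2.46]
```

View pics/w23.png

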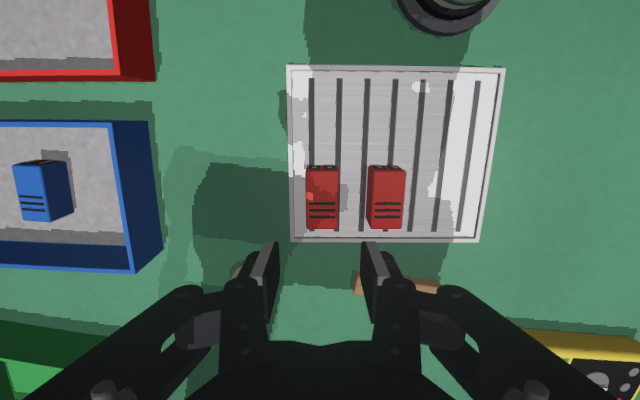

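Call:
carry_out:
  increments:
    - [42, [0.05, 0.02, 0.4], [0, 0, 0]]
    - [42, [0, 0, 0.6], [0, 0, 0]]
    - [42, [0, 0, 0.6], [0, 0, 0]]
    - [42, [0, 0, 0.5], [0, 0, 0]]
    - [42, [0, 0, 0.25], [0, 0, 0]]
    - [42, [0, 0, 0.1], [0, 0, 0]]
    - [42, [0, 0, 0], [0, 0, 0]]
    - [15, [0, 0, 0], [0, 0, 0]]

```text
clock: 30.9
eef_pos: [0.467, 0.0593, 0.0138]
tool_rot: [[0.994, 0.106, 0.001], [0.106, -0.994, -0.0], [0.001, 0.0, -1.0]]
force: [0.6, -1.7, 0.7]
opening: 0.029
```

Call:
carry_out:
  increments:
    - [15, [0, 0, 0], [0, 0, 0]]
    - [15, [0, 0, 0], [0, 0, 0]]
    - [15, [0, 0, 0], [0, 0, 0]]
    - [15, [0, 0, -0.2], [0, 0, 0]]
    - [15, [0, 0, -0.6], [0, 0, 0]]
    - [15, [0, 0, -0.8], [0, 0, 0]]
    - [15, [0, 0, -0.7], [0, 0, 0]]
    - [15, [0, 0, 0], [0, 0, 0]]

```text
clock: 31.7
eef_pos: [0.4694, 0.0587, 0.1331]
tool_rot: [[0.994, 0.105, 0.009], [0.105, -0.995, -0.001], [0.009, 0.002, -1.0]]
force: [0.7, 0.4, -0.2]
opening: 0.027
```

```bash
python3 - <<'E'
from h import *
stat();f=vision.grab_frame("wrist");save(f,"w24")
plan([0.603,0.28,0.13],-88)
E
```

```text
31.7 [0.4694 0.0587 0.1331] jaw -84.0 F [ 0.7  0.4 -0.2] op 0.027 [ -2.  20. 104.  -0.  55.  82.]
 {'turn_z': np.float64(0.089), 'deg': np.float64(-4.0), 'j6': np.float64(81.8), 'tilt': [0.001, -0.007, -0.0]} shift-noturn [3.15, -4.12, 0.03] shift-after-turn [2.85, -4.33, 0.03]
```

View pics/w24.png

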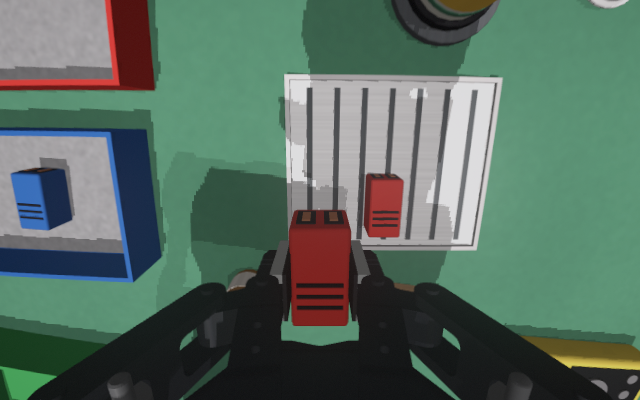

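Call:
carry_out:
  increments:
    - [15, [0, -0.4, 0], [0, 0, 0.089]]
    - [15, [0.4, -0.7, 0], [0, 0, 0]]
    - [15, [0.5, -0.7, 0], [0, 0, 0]]
    - [15, [0.6, -0.8, 0], [0, 0, 0]]
    - [15, [0.6, -0.8, 0], [0, 0, 0]]
    - [15, [0.5, -0.6, 0], [0, 0, 0]]
    - [15, [0.25, -0.3, 0], [0, 0, 0]]
    - [15, [0, 0, 0], [0, 0, 0]]

```text
clock: 32.55
eef_pos: [0.6002, 0.2803, 0.1258]
tool_rot: [[0.999, 0.037, -0.002], [0.037, -0.999, -0.001], [-0.002, 0.0, -1.0]]
force: [-0.0, 0.0, -0.0]
opening: 0.0266
```

Call:
carry_out:
  increments:
    - [15, [0, 0, 0], [0, 0, 0]]

```text
clock: 32.65
eef_pos: [0.599, 0.278, 0.1264]
tool_rot: [[0.999, 0.035, -0.003], [0.035, -0.999, -0.002], [-0.003, 0.001, -1.0]]
force: [-0.3, 0.3, -0.6]
opening: 0.0267
```

```bash
python3 - <<'E'
from h import *
stat();f=vision.grab_frame("wrist");save(f,"w25")
plan([0.603,0.28,0.018],-88)
E
```

```text
32.65 [0.599  0.278  0.1264] jaw -88.0 F [-0.3  0.3 -0.6] op 0.0267 [ 18.  39.  72.  -0.  70. 106.]
 {'turn_z': np.float64(-0.0), 'deg': np.float64(0.0), 'j6': np.float64(106.3), 'tilt': [0.001, 0.004, 0.0]} shift-noturn [0.09, -0.05, 2.18] shift-after-turn [0.09, -0.05, 2.18]
```

View pics/w25.png

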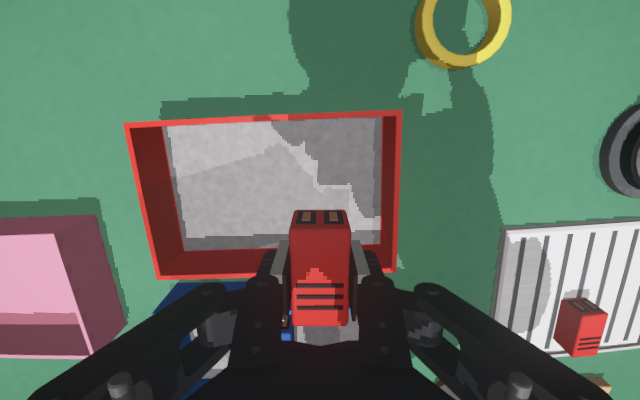

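Call:
carry_out:
  increments:
    - [15, [0.1, 0, 0.4], [0, 0, 0]]
    - [15, [0, 0, 0.6], [0, 0, 0]]
    - [15, [0, 0, 0.6], [0, 0, 0]]
    - [15, [0, 0, 0.35], [0, 0, 0]]
    - [15, [0, 0, 0.18], [0, 0, 0]]
    - [15, [0, 0, 0], [0, 0, 0]]
    - [15, [0, 0, 0], [0, 0, 0]]

```text
clock: 33.4
eef_pos: [0.6057, 0.2784, 0.0229]
tool_rot: [[0.999, 0.034, 0.001], [0.034, -0.999, 0.0], [0.001, -0.0, -1.0]]
force: [0.5, -0.1, 0.4]
opening: 0.0268
```

Call:
carry_out:
  increments:
    - [50, [0, 0, 0], [0, 0, 0]]
    - [50, [0, 0, 0], [0, 0, 0]]
    - [50, [0, 0, 0], [0, 0, 0]]
    - [50, [0, 0, -0.3], [0, 0, 0]]
    - [50, [0, 0, -0.6], [0, 0, 0]]
    - [50, [0, 0, -0.8], [0, 0, 0]]
    - [50, [0, 0, -0.6], [0, 0, 0]]
    - [50, [0, 0, 0], [0, 0, 0]]

```text
clock: 34.2
eef_pos: [0.6079, 0.2798, 0.1439]
tool_rot: [[0.999, 0.035, 0.011], [0.035, -0.999, 0.003], [0.011, -0.003, -1.0]]
force: [1.0, 0.2, -0.7]
opening: 0.0505
```

```bash
python3 - <<'E'
from h import *
stat();f=vision.grab_frame("wrist");save(f,"w26")
plan([0.471,0.003,0.14],-84)
E
```

```text
34.2 [0.6079 0.2798 0.1439] jaw -88.0 F [ 1.   0.2 -0.7] op 0.0505 [ 18.  38.  70.  -0.  71. 106.]
 {'turn_z': np.float64(-0.089), 'deg': np.float64(4.0), 'j6': np.float64(106.1), 'tilt': [-0.002, -0.008, 0.0]} shift-noturn [-2.91, 5.43, -0.01] shift-after-turn [-3.28, 5.21, -0.01]
```

View pics/w26.png

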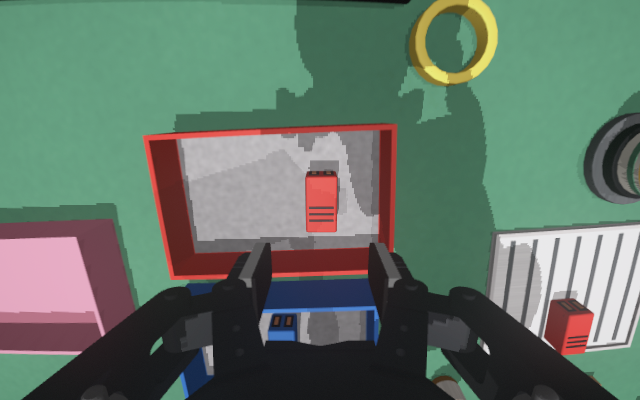

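The first red one is in the red bin at (322,200). Last one: the red at (569,327), in the tray.

Call:
carry_out:
  increments:
    - [45, [0, 0.4, 0], [0, 0, -0.089]]
    - [45, [-0.4, 0.7, 0], [0, 0, 0]]
    - [45, [-0.6, 0.9, 0], [0, 0, 0]]
    - [45, [-0.7, 1, 0], [0, 0, 0]]
    - [45, [-0.7, 1, 0], [0, 0, 0]]
    - [45, [-0.5, 0.7, 0], [0, 0, 0]]
    - [45, [-0.3, 0.4, 0], [0, 0, 0]]
    - [45, [0, 0.1, 0], [0, 0, 0]]

```text
clock: 35.05
eef_pos: [0.4824, 0.0244, 0.1365]
tool_rot: [[0.995, 0.102, -0.002], [0.102, -0.995, -0.0], [-0.002, -0.0, -1.0]]
force: [1.5, -0.0, 0.2]
opening: 0.0449
```

Call:
carry_out:
  increments:
    - [45, [0, 0, 0], [0, 0, 0]]
    - [45, [0, 0, 0], [0, 0, 0]]

```text
clock: 35.25
eef_pos: [0.4851, 0.0269, 0.1367]
tool_rot: [[0.994, 0.105, 0.0], [0.105, -0.994, 0.0], [0.0, -0.0, -1.0]]
force: [0.3, 0.1, -0.0]
opening: 0.0451
```

```bash
python3 - <<'E'
from h import *
stat();f,T=wristobj("w27",z=.034)
plan([0.4715,0.0025,0.012],-84)
E
```

```text
35.25 [0.4851 0.0269 0.1367] jaw -84.0 F [ 0.3  0.1 -0. ] op 0.0451 [ -6.  21. 101.   0.  57.  78.]
red px [345. 215.] a 1743.5 ctr 0.4744 0.0038 size 56 27 long yaw 6.5
red px [73. 67.] a 5067.5 ctr 0.5834 0.2485 size 106 75 long yaw -85.8
red px [29. 30.] a 3324.5 ctr 0.599 0.2674 size 52 44 long yaw -89.0
blue px [ 20. 208.] a 2234.0 ctr 0.4494 0.2984 size 59 50 long yaw 1.2
 {'turn_z': np.float64(0.001), 'deg': np.float64(-0.1), 'j6': np.float64(78.1), 'tilt': [-0.0, -0.0, 0.0]} shift-noturn [-0.32, 0.46, 2.49] shift-after-turn [-0.32, 0.46, 2.49]
```

View pics/w27.png

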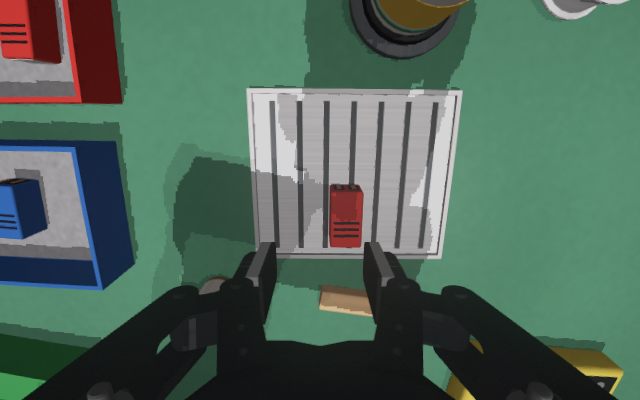

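Call:
carry_out:
  increments:
    - [50, [-0.32, 0.45, 0], [0, 0, 0]]
    - [50, [0, 0, 0.6], [0, 0, 0]]
    - [50, [0, 0, 0.6], [0, 0, 0]]
    - [50, [0, 0, 0.6], [0, 0, 0]]
    - [50, [0, 0, 0.4], [0, 0, 0]]
    - [50, [0, 0, 0.2], [0, 0, 0]]
    - [50, [0, 0, 0.08], [0, 0, 0]]
    - [50, [0, 0, 0], [0, 0, 0]]

```text
clock: 36.1
eef_pos: [0.4712, 0.0026, 0.0128]
tool_rot: [[0.994, 0.105, 0.0], [0.105, -0.994, -0.0], [0.0, 0.0, -1.0]]
force: [-0.4, 0.7, 0.7]
opening: 0.0503
```

Call:
carry_out:
  increments:
    - [15, [0, 0, 0], [0, 0, 0]]
    - [15, [0, 0, 0], [0, 0, 0]]
    - [15, [0, 0, 0], [0, 0, 0]]
    - [15, [0, 0, -0.2], [0, 0, 0]]
    - [15, [0, 0, -0.6], [0, 0, 0]]
    - [15, [0, 0, -0.8], [0, 0, 0]]
    - [15, [0, 0, -0.7], [0, 0, 0]]
    - [15, [0, 0, 0], [0, 0, 0]]

```text
clock: 36.9
eef_pos: [0.4736, 0.0017, 0.1328]
tool_rot: [[0.994, 0.105, 0.01], [0.105, -0.995, -0.002], [0.009, 0.003, -1.0]]
force: [0.0, 0.4, -1.0]
opening: 0.0267
```

```bash
python3 - <<'E'
from h import *
stat();f=vision.grab_frame("wrist");save(f,"w28")
plan([0.602,0.35,0.13],-88)
E
```

```text
36.9 [0.4736 0.0017 0.1328] jaw -84.0 F [ 0.   0.4 -1. ] op 0.0267 [ -9.  20. 104.  -0.  55.  75.]
 {'turn_z': np.float64(0.089), 'deg': np.float64(-4.0), 'j6': np.float64(74.9), 'tilt': [0.002, -0.007, 0.0]} shift-noturn [3.31, -6.65, 0.02] shift-after-turn [2.84, -6.87, 0.01]
```

View pics/w28.png

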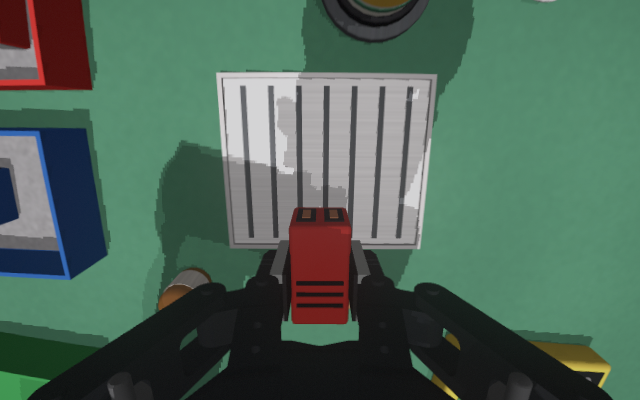

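Call:
carry_out:
  increments:
    - [15, [0, -0.5, 0], [0, 0, 0.089]]
    - [15, [0.2, -0.8, 0], [0, 0, 0]]
    - [15, [0.4, -0.9, 0], [0, 0, 0]]
    - [15, [0.5, -1, 0], [0, 0, 0]]
    - [15, [0.5, -1, 0], [0, 0, 0]]
    - [15, [0.5, -1, 0], [0, 0, 0]]
    - [15, [0.4, -0.8, 0], [0, 0, 0]]
    - [15, [0.3, -0.6, 0], [0, 0, 0]]

```text
clock: 37.75
eef_pos: [0.5898, 0.323, 0.1259]
tool_rot: [[0.999, 0.036, -0.002], [0.036, -0.999, -0.001], [-0.002, 0.001, -1.0]]
force: [1.3, -0.5, -1.3]
opening: 0.0268
```

Call:
carry_out:
  increments:
    - [15, [0.05, -0.3, 0], [0, 0, 0]]
    - [15, [0, 0, 0], [0, 0, 0]]
    - [15, [0, 0, 0], [0, 0, 0]]

```text
clock: 38.05
eef_pos: [0.5913, 0.335, 0.1262]
tool_rot: [[0.999, 0.035, -0.003], [0.035, -0.999, -0.002], [-0.003, 0.002, -1.0]]
force: [-0.1, -0.7, -0.3]
opening: 0.0267
```

```bash
python3 - <<'E'
from h import *
stat();f=vision.grab_frame("wrist");save(f,"w29")
plan([0.602,0.35,0.017],-88)
E
```

```text
38.05 [0.5913 0.335  0.1262] jaw -88.0 F [-0.1 -0.7 -0.3] op 0.0267 [ 23.  41.  68.  -0.  71. 111.]
 {'turn_z': np.float64(-0.001), 'deg': np.float64(0.0), 'j6': np.float64(111.1), 'tilt': [0.002, 0.003, -0.0]} shift-noturn [0.22, -0.31, 2.19] shift-after-turn [0.22, -0.31, 2.19]
```

View pics/w29.png

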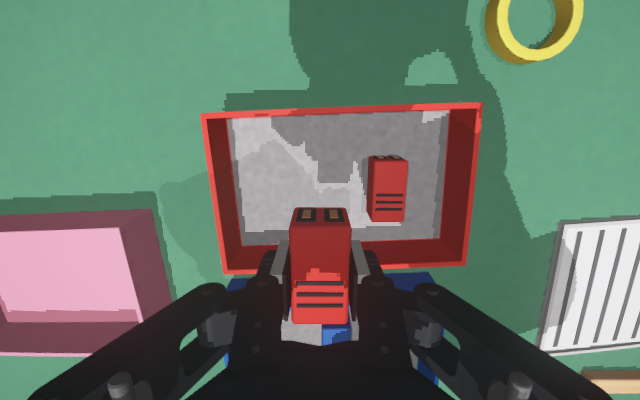

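Call:
carry_out:
  increments:
    - [15, [0.25, -0.31, 0], [0, 0, 0]]
    - [15, [0, 0, 0.4], [0, 0, 0]]
    - [15, [0, 0, 0.6], [0, 0, 0]]
    - [15, [0, 0, 0.6], [0, 0, 0]]
    - [15, [0, 0, 0.4], [0, 0, 0]]
    - [15, [0, 0, 0.2], [0, 0, 0]]
    - [15, [0, 0, 0], [0, 0, 0]]
    - [15, [0, 0, 0], [0, 0, 0]]

```text
clock: 38.9
eef_pos: [0.6048, 0.3513, 0.019]
tool_rot: [[0.999, 0.034, 0.001], [0.034, -0.999, 0.001], [0.002, -0.0, -1.0]]
force: [-0.1, -0.4, -0.1]
opening: 0.0264
```

Call:
carry_out:
  increments:
    - [48, [0, 0, 0], [0, 0, 0]]
    - [48, [0, 0, 0], [0, 0, 0]]
    - [48, [0, 0, 0], [0, 0, 0]]
    - [48, [0, 0, -0.3], [0, 0, 0]]
    - [48, [0, 0, -0.6], [0, 0, 0]]
    - [48, [0, 0, -0.8], [0, 0, 0]]
    - [48, [0, 0, -0.8], [0, 0, 0]]
    - [48, [0, 0, -0.6], [0, 0, 0]]

```text
clock: 39.7
eef_pos: [0.6047, 0.352, 0.1774]
tool_rot: [[0.999, 0.035, 0.004], [0.035, -0.999, 0.002], [0.004, -0.002, -1.0]]
force: [0.3, -1.0, -0.2]
opening: 0.048
```

Call:
carry_out:
  increments:
    - [48, [-0.3, 0, -0.6], [0, 0, 0]]
    - [48, [-0.5, 0, -0.4], [0, 0, 0]]
    - [48, [-0.5, 0, 0], [0, 0, 0]]
    - [48, [-0.2, 0, 0], [0, 0, 0]]
    - [48, [0, 0, 0], [0, 0, 0]]
    - [48, [0, 0, 0], [0, 0, 0]]

```text
clock: 40.3
eef_pos: [0.5297, 0.349, 0.2228]
tool_rot: [[0.999, 0.035, 0.0], [0.035, -0.999, -0.0], [0.0, 0.0, -1.0]]
force: [0.4, -0.3, 0.6]
opening: 0.0481
```

```bash
python3 - <<'E'
from h import *
stat();f=vision.grab_frame("wrist");save(f,"w30")
f=vision.grab_frame("scene");save(f,"s30")
f=vision.grab_frame("side");save(f,"si30")
E
```

```text
40.3 [0.5297 0.349  0.2228] jaw -88.0 F [ 0.4 -0.3  0.6] op 0.0481 [ 26.  32.  69.  -0.  79. 114.]
```

View pics/w30.png

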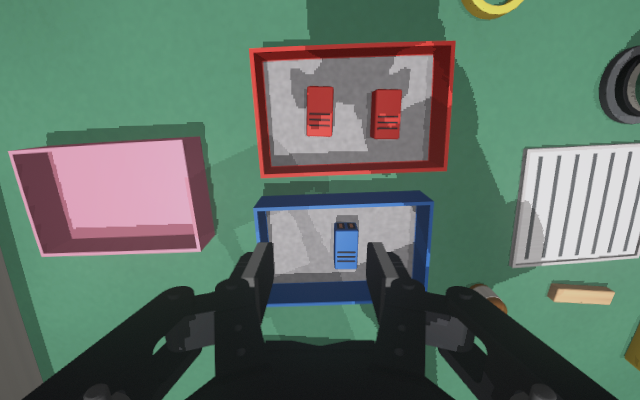

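View pics/s30.png

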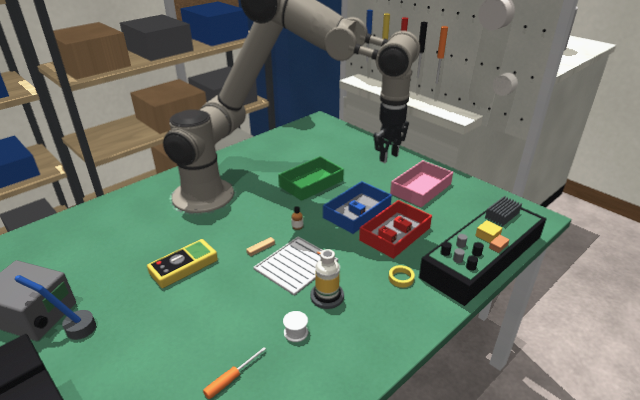

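View pics/si30.png

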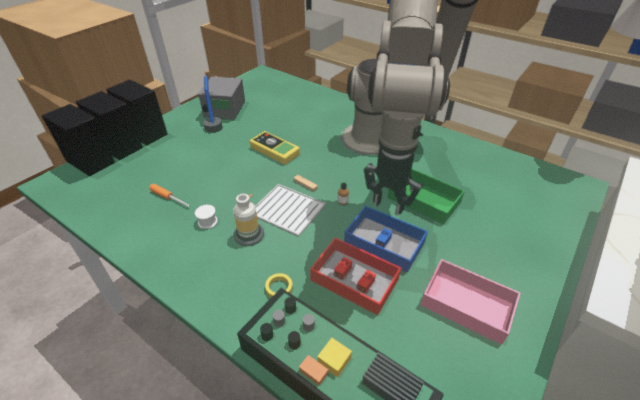

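The wrist picture shows two reds in the red bin at (320,111) and (387,114), and the blue one in the blue bin at (346,246). Scene and side agree, and the bystanders are in place. Handing in.

```bash
python3 -c "
from h import *
print(finish_job());stat()"
```

```text
the job is handed in; nothing more can be done
None
the job is handed in; nothing more can be done
```

The job is done and handed in after about 40 s. Three housings were on the bench, two red and one blue. I put all of them in the drip tray, pressed the cap once, then sorted the reds into the red bin and the blue into the blue bin.

- **Spray:** the fingers stopped 7 mm down at z 0.143 m with 20 N. They then lifted clear, and the cap looked up again afterwards.
- **Final pictures:** all three cameras show two reds in the red bin, one blue in the blue bin, the tray empty, and the other bench items where they started.
- **One uncertainty:** the blue housing was knocked about 2 cm at some point between the picture just before the press and the one just after. I took no pictures during the press, so I can't say which came first. Afterwards it was still in the tray, with its near end on the rim. I did not press a second time.

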